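Take the lift-off lid from the condiment box and file it among the boards

TASK

The condiment box is to be refilled and its lid is in the way: by its bar handle raise the lid upright on its hinges and lift it up off the flat hinge pins - if it catches, do not drag the box, but rock the lid a little forward or back until the pins let go. Then stand it on edge in the board rack, hinge side down, in the narrow gap between the two middle boards: lower it in your grip, easing the boards apart without toppling any, until its hinge forks rest on the tray, and let go. Do not disturb the bottle, jar and shakers behind.

Things in the scene. Friction and masses are not known exactly. Their poses are not given: they have to be found in the camera images.
- condiment_box: White heavy loose box (2.5 kg, stands on rubber feet), 80 mm deep (its x) x 200 mm wide (its y) x 70 mm high, open top, three steel inserts. Origin: centre of its underside; x points from its front to its hinged back, z up. It stands on the worktop, turned by its yaw.
- hinge_pins (a point): Midpoint of the box's hinge axis (along y): 59 mm behind the box's centre, 19 mm behind its back wall, 74 mm above the worktop; axes as the box's. Two stiff pins lie on it, centred 60 mm either side, each 25 mm long and flat-sided, 16 x 6 mm in section. Their flats stand upright only roughly: both lean alike about y, to the front or the back, by up to 26 degrees, unseen in the forks.
- lid: Loose steel lid, about 0.34 kg, at first closed and level on the box. Origin: midpoint of its hinge axis (at hinge_pins while on the pins); its axes equal the box's when closed: x to the back, z up. Panel 8 mm thick, 206 mm wide (y), x = -15 to -101 mm. Turns freely on the pins (bore play some mm), has no stop and does not stay up by itself; side play +-2 mm. Centre of mass about 70 mm from the origin towards the handle.
- fork_ends (a point): Point midway between the ends of the lid's two hinge forks, lid (18, 0, 0) mm. Forks at y = +-60 mm, 16 mm wide, 24 mm thick in z, tapering to 13 mm at the ends; an 18 mm bore round the pin narrows to a 9 mm mouth open to lid +x. They pass the pins only while lid +x lies within about 15 degrees of the pins' flats; else the lift catches: ease down, rock the lid, try again. 35 mm of lift frees it.
- lid_handle (a point): Middle of the lid's bar handle: round steel bar 12 mm in diameter, 150 mm long along y, at lid (-140, 0, 0) mm in the panel's plane, held by two arms at y = +-68 mm. Free space: 33 mm to the panel's front edge, 35 mm to the box's front wall. Pinched across, the bar can still turn between the finger pads.
- rack: Steel board rack fixed on the worktop: drip tray 116 x 200 mm. Origin: centre of its underside; x runs along the row of boards, y along their width, z up. Tray floor 6 mm above the origin. Wire end hoops 70 mm high stop the row at x = +-46 mm. With the lid fully down in it, the lid's origin is 24 mm and its handle 164 mm above the rack's origin.
- board_a: Loose wooden chopping board on edge, first in the row (most -x in the rack): 14 mm thick (its x), 172 mm wide (y), 90 mm high, 0.17 kg. Origin: middle of its lower edge face; z up. Its top edge is fully rounded (7 mm radius). Free to slide and tip.
- board_b: Second board, like board_a, 14 x 168 x 86 mm. The gap for the lid is on its +x side, between its face (x = +7 mm) and board_c's: 13 to 16 mm wide at first, narrower than the 24 mm forks, so the forks' tapered ends must push the boards apart (a few newtons).
- board_c: Third board, 14 x 170 x 88 mm; the gap is on its -x side, at its face x = -7 mm.
- board_d: Fourth board, the last in the row (most +x), 14 x 164 x 84 mm.
- pepper_mill: Bystander: dark wooden pepper mill, 58 mm in diameter, 170 mm high, origin under its middle.
- salt_shaker: Bystander: salt shaker, 44 mm in diameter, 90 mm high, origin under its middle.
- oil_bottle: Bystander: green oil bottle, 61 mm wide, 267 mm high, origin under its middle.
- spice_jar: Bystander: spice jar with a dark cap, 41 mm in diameter, 105 mm high, origin under its middle.

How it is judged:
By the outcome, as a careful person would: the job done as asked, in the order asked, and still so for the second after the job is handed in, with the robot touching nothing.
It also fails if it takes over 67 s, if anything falls off the work surface, if the arm or the gripper's body presses on something with over 40 N, if the wrist force passes 120 N, or if a joint passes its speed limit or range.

ROBOT

A 6-joint arm with a two-finger parallel gripper is mounted at the origin on a cart in front of the work surface, level with it; the furniture and walls round the work are solid. World frame = base frame: x ahead of the robot, y to its left, z up, the work surface at z = 0. Lengths are in mm, angles in rad, forces in N, time in s.
With the tool pointing down it reaches from about 300 to 775 mm from the base axis. Payload 14.6 kg.
Tool frame: the origin (TCP) lies at the very end of the fingers, on their centre line; the grasp point (between the pads) lies manip.grasp_offset behind it (manip.grasp_offset is the distance from the TCP to the grasp point, in mm); z points along the fingers, y is the direction in which the jaws open and shut (so a half turn about z gives the same grasp; the last joint's range is limited). The gripper opens to 94 mm and grips with 3 to 60 N. Pads are 16 mm wide; open, the fingers measure 119 mm over their backs; the gripper's body (75 mm by 177 mm) begins 78 mm behind the grasp point.
Start: joints at [1.251, 0.3, 1.521, -0, 1.321, -0.067], TCP at [137.561, 532.509, 170.646] pointing down, gripper open.
Joint ranges: [-3.03, 3.03], [-0.79, 2.21], [0.23, 2.52], [-1.04, 4.18], [0, 3.07], [-2.55, 2.55]. Speed limits (rad/s): [2.22, 2.22, 2.57, 3.14, 3.14, 3.14].

INTERFACE

Orientations are given as [roll, pitch, yaw] about the fixed x, y, z axes, in that order (R = Rz(yaw) Ry(pitch) Rx(roll)).
In Python, from cell import manip gives the robot as it stands.
- The arm moves only by the tool send_rows, never from a script. Its argument "commands" is a list of rows, each a list of 2 entries, a list of its own where there are three numbers: the shift along the tool's x, y, z in m, then the turn about the tool's z in rad. A call has exactly 8 rows; each row is the pose to reach, as a shift and turn from the pose commanded when the call began, along the tool's axes at that moment; what a row does not reach only later rows make up. A row lasts 1/12 s, in which the tool goes at most 41.7 mm and 7.16 degrees, less where a joint would pass 70% of its speed; a pose out of reach is approached as far as the arm can. A call with a gripper value outside its range is refused whole. "hand" is the closure, from -1 (fully open) to 1 (shut), so that 0 is half open, set as the call begins (left out, the last holds). The fingers move at their own pace and stop on an object; "force" is the grip in N (left out, the last holds). Time passes only in rows, so rows that repeat a pose let the fingers close, or fill a call up. It gives the time, the measured TCP pose, the force and the opening at its end, in the units of the state.
- manip.read_state(): the state, without advancing time (a new reading comes with each control period).
- manip.camera(name): name is "scene" or "side" or "wrist"; returns the picture (420x560x3 uint8, red, green, blue); there is no depth.
- manip.camera_model(name): a dict with "K" (3x3 intrinsics, pixels), "k1" (the pictures are not rectified: a ray, as slopes to the right and down, at radius r is drawn at 1 + k1 r^2 times it, then the intrinsics apply), "eye" and "attitude" of the camera in the world; the wrist camera has in their place "mount" (4x4, takes a point from camera to tool coordinates, whose origin is the TCP and whose axes are the flange's). Camera axes: x right, y down, z forward; pixel columns grow to the right and rows downward; lengths in mm; the calibration is good to about 2 mm. A picture is of the moment at which its call begins: read the wrist's pose just before it. camera_model takes no time and is no camera call.
- manip.sign_off(): hands the job in, once; it reports no verdict.
The state is a dict: "clock": time; "joints": joint angles; "qd": joint speeds; "effort": joint torques, N m; "eef_pos": TCP position; "eef_rot": TCP orientation; "wrist_force": force on the tool from outside, world axes, zero at the start; "moment": the same for the moment, N m; "finger_gap": finger opening in mm.
Only numpy, scipy, OpenCV 4.12 (cv2) and the standard library are available. Lean on these libraries where they do the work, as an engineer would, in place of code of your own. Each camera call takes 0.05 s, during which the arm holds its last target.

## Working session

There is one attempt and no reset: what is moved stays moved. The work goes in short steps, Python scripts to look and compute and a tool call to move; the robot and the scene stay as the last step left them, time stands still between calls to the robot, and variables do not carry over. Pictures are saved under pics/ and viewed, and the job is handed in when it is done.

Besides the shell and the picture viewer there is one more tool, called after "Call:" by a JSON object that holds its "fn" and its "kwargs", one argument or row to a line. send_rows: Moves the arm, as the interface text tells. Its arguments: {"type":"object","properties":{"commands":{"type":"array","items":{"type":"array"}},"hand":{"type":"number"},"force":{"type":"number"}},"required":["commands"]}

```bash
ls -R . | head -50; mkdir -p pics
cat > h.py <<'E'
import numpy as np,cv2
from cell import manip
from scipy.spatial.transform import Rotation as R
def snap(n,f):
    s=manip.read_state(); im=np.array(manip.camera(n)); cv2.imwrite('pics/'+f,im[:,:,::-1]); return s,im
E
python3 - <<'E'
from h import *
for n in ['scene','side','wrist']:
    s,im=snap(n,n+'0.png'); print(n,manip.camera_model(n))
print(manip.read_state(), manip.grasp_offset)
E
```

```text
.:
pics

./pics:
scene {'K': array([[456.59550902,   0.        , 270.55580404],
       [  0.        , 456.59550902, 213.63415411],
       [  0.        ,   0.        ,   1.        ]]), 'k1': -0.06264843863389934, 'eye': array([   6.97639465, -889.15691269,  515.53046599]), 'attitude': array([-1.96003608, -0.02502621, -0.57140947])}
side {'K': array([[399.82272133,   0.        , 278.72851277],
       [  0.        , 399.82272133, 209.91655448],
       [  0.        ,   0.        ,   1.        ]]), 'k1': -0.11667842423190354, 'eye': array([225.92731893, 460.54033651, 648.27548037]), 'attitude': array([-2.31001544, -0.01192601, -2.50855425])}
wrist {'K': array([[370.1740267 ,   0.        , 280.29962119],
       [  0.        , 370.1740267 , 210.08815321],
       [  0.        ,   0.        ,   1.        ]]), 'k1': -0.08822555730478307, 'mount': array([[ 2.34353935e-04, -9.62049577e-01, -2.72874618e-01,
         7.98768918e+01],
       [ 9.99999932e-01,  3.03606514e-04, -2.11564563e-04,
         1.27848175e+00],
       [ 2.86382110e-04, -2.72874550e-01,  9.62049582e-01,
        -2.14573817e+02],
       [ 0.00000000e+00,  0.00000000e+00,  0.00000000e+00,
         1.00000000e+00]])}
{'clock': 0.15, 'joints': array([ 1.25136413e+00,  3.00363039e-01,  1.52141866e+00, -2.78889081e-05,
        1.32068135e+00, -6.65981078e-02]), 'qd': array([ 2.06198994e-03, -2.44398752e-03, -2.06496304e-03,  1.54278501e-03,
        3.49333805e-06,  8.03020423e-04]), 'effort': array([ 1.34118571e-03, -5.31954002e+01, -3.52819383e+01,  7.08935084e-02,
        2.35978916e-02, -8.47414913e-05]), 'eef_pos': array([137.52288364, 532.30326247, 170.21432448]), 'eef_rot': array([-3.14072239e+00, -3.09685584e-05,  2.88876546e+00]), 'wrist_force': array([-0.05720287,  0.40396049, -0.47776838]), 'moment': array([ 0.01593673,  0.04437954, -0.01619523]), 'finger_gap': 93.89569225289321} 18.8
```

View pics/scene0.png

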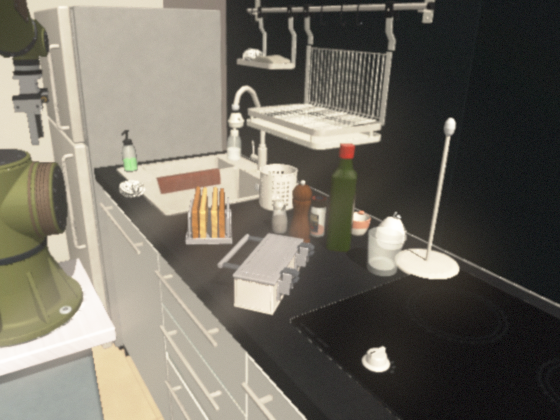

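View pics/side0.png

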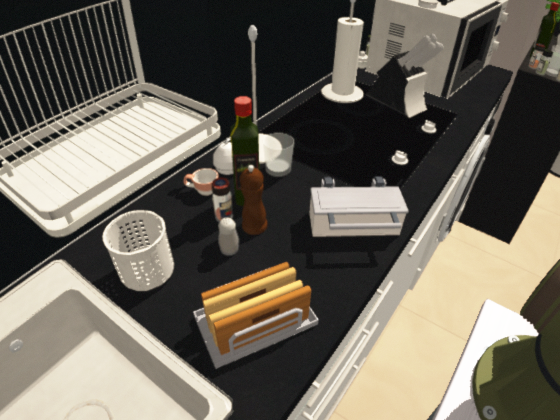

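View pics/wrist0.png

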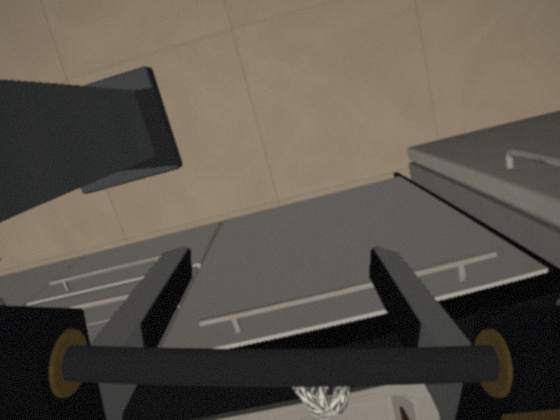

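Scene view: box at about (270,270) with the handle on its left and hinges on its right, and rack at (210,215). Side view: box at (357,210), handle bar at about (365,222), boards at about (257,305). I'll enlarge the side view.

```bash
cat >> h.py <<'E'
def cam(n,s=None):
    m=manip.camera_model(n)
    if n=='wrist':
        M=np.array(m['mount']); Rt=R.from_euler('xyz',s['eef_rot']).as_matrix()
        return m,s['eef_pos']+Rt@M[:3,3],Rt@M[:3,:3]
    return m,m['eye'],R.from_euler('xyz',m['attitude']).as_matrix()
def ray(n,px,s=None):
    m,e,A=cam(n,s)
    u=cv2.undistortPoints(np.array(px,float).reshape(-1,1,2),m['K'],np.array([m['k1'],0,0,0])).reshape(-1,2)
    return e,np.c_[u,np.ones(len(u))]@A.T
def onz(n,px,z,s=None):
    e,d=ray(n,px,s); return e+d*((z-e[2])/d[:,2])[:,None]
def proj(n,P,s=None):
    m,e,A=cam(n,s); c=(np.array(P,float).reshape(-1,3)-e)@A
    return cv2.projectPoints(c.reshape(-1,1,3),np.zeros(3),np.zeros(3),m['K'],np.array([m['k1'],0,0,0]))[0].reshape(-1,2)
def tri(obs):
    A=np.zeros((3,3));b=np.zeros(3)
    for n,px,s in obs:
        e,d=ray(n,[px],s);d=d[0]/np.linalg.norm(d[0]);Q=np.eye(3)-np.outer(d,d);A+=Q;b+=Q@e
    return np.linalg.solve(A,b)
def crop(im,x0,y0,x1,y1,k,f):
    cv2.imwrite('pics/'+f,cv2.resize(im[y0:y1,x0:x1,::-1],None,fx=k,fy=k,interpolation=cv2.INTER_CUBIC))
E
python3 - <<'E'
from h import *
a=cv2.imread('pics/side0.png')[:,:,::-1];crop(a,290,165,420,245,6,'s_box.png');crop(a,185,255,325,365,5,'s_rack.png')
a=cv2.imread('pics/scene0.png')[:,:,::-1];crop(a,180,175,330,315,4,'c_box.png')
E
```

```text
(no output)
```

View pics/s_box.png

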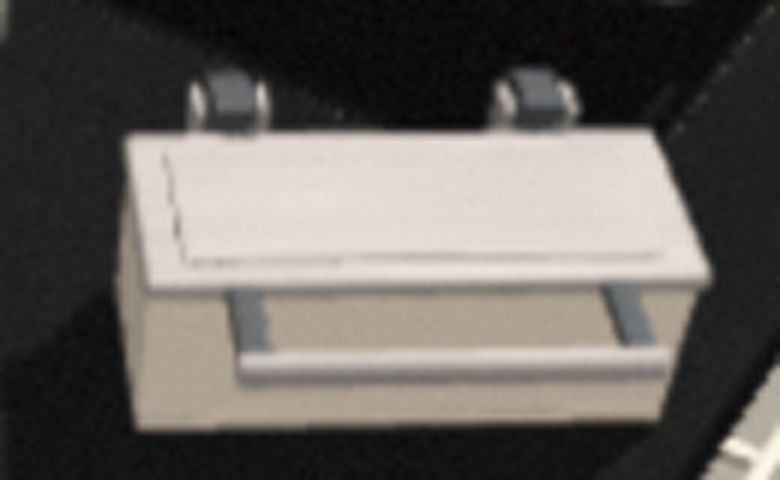

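View pics/s_rack.png

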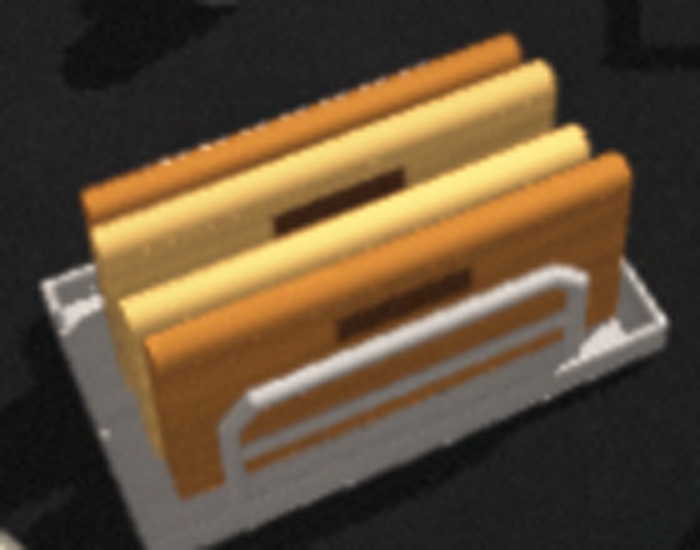

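View pics/c_box.png

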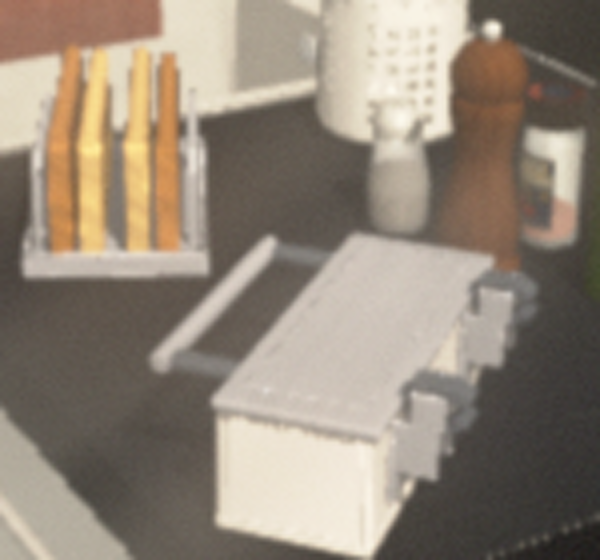

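Run:
```python
from h import *
h=onz('side',[(330,225.8),(401.2,224.5)],74); print('handle side',h, np.linalg.norm(h[0]-h[1]))
h2=onz('scene',[(220,265),(247.5,235.7)],74); print('handle scene',h2)
lid=onz('side',[(290+127/6,165+133/6),(290+652/6,165+128/6),(290+712/6,165+275/6),(290+148/6,165+285/6)],78);print('lid top',lid)
lid=onz('scene',[(180+357/4,175+234/4),(180+492/4,175+257/4),(180+380/4,175+435/4),(180+215/4,175+402/4)],78);print('lid sc',lid)
# boards tops (side), height to top ~
for n,p,z in [('d?',[(82,195),(515,45)],87),('c',[(95,232),(550,72)],86),('b',[(125,300),(585,137)],84),('a',[(150,340),(625,165)],86)]:
    print(n,onz('side',[(185+x/5,255+y/5) for x,y in p],z))
print('tray',onz('side',[(185+45/5,255+285/5),(185+622/5,255+260/5),(185+665/5,255+325/5)],12))
print('tray sc',onz('scene',[(180+22/4,175+272/4),(180+208/4,175+272/4)],0))
```

```text
handle side [[ 480.47431747  -75.76144101   74.        ]
 [ 362.62219212 -168.72369329   74.        ]] 150.10364352360745
handle scene [[ 364.81892412 -166.82293291   74.        ]
 [ 481.26434164  -74.94687225   74.        ]]
lid top [[ 577.11534515 -153.73028327   78.        ]
 [ 417.55756715 -279.30680899   78.        ]
 [ 365.56668713 -213.82985764   78.        ]
 [ 525.26700083  -86.94473297   78.        ]]
lid sc [[ 526.0102646   -96.63419233   78.        ]
 [ 575.10513928 -159.74570741   78.        ]
 [ 416.49012063 -287.61790466   78.        ]
 [ 365.40161422 -223.05162697   78.        ]]
d? [[564.21453878 210.68374278  87.        ]
 [484.94047036  67.7342896   87.        ]]
c [[550.75041827 218.53891593  86.        ]
 [468.00430602  69.78569541  86.        ]]
b [[525.47777975 231.15823278  84.        ]
 [442.36163612  85.15566571  84.        ]]
a [[507.71001239 238.12455508  86.        ]
 [423.72471979  88.26236312  86.        ]]
tray [[591.86636467 215.29683949  12.        ]
 [426.54035058  76.89897289  12.        ]
 [398.3030637   91.23658065  12.        ]]
tray sc [[401.29061524 101.60436149   0.        ]
 [504.19149148  43.01342507   0.        ]]
```

Run:
```python
from h import *
print('bottle cap side z267', onz('side',[(243,102)],267), 'scene', onz('scene',[(347,147)],267))
print('mill top', onz('side',[(252,168)],170), 'salt',onz('side',[(229,220)],90),'jar',onz('side',[(222,185)],105))
for a,b in [((383,142),(219,131)),((248,122),(60,222)),((381,55),(132,0))]:
    pass
print('dish rack corner front-right/near', tri([('side',(219,130),None),('scene',(378,140),None)]))
print('dish rack front-left', tri([('side',(62,215),None),('scene',(250,130),None)]))
```

```text
bottle cap side z267 [[720.49618285 -98.29144235 267.        ]] scene [[ 708.48493962 -131.58917396  267.        ]]
mill top [[648.47475957 -34.23145203 170.        ]] salt [[645.07874911  47.56020418  90.        ]] jar [[718.76705161 -14.37117424 105.        ]]
dish rack corner front-right/near [807.63621392 -97.11827925 224.91533463]
dish rack front-left [724.98262974 312.21406253 234.18528416]
```

```bash
cat >> h.py <<'E'
def go(x,y,z,yawdeg=None,s=None):
    s=s or manip.read_state(); M=R.from_euler('xyz',s['eef_rot']).as_matrix()
    d=M.T@(np.array([x,y,z])-s['eef_pos'])/1000
    t=0
    if yawdeg is not None:
        t=-((np.deg2rad(yawdeg)-s['eef_rot'][2]+np.pi)%(2*np.pi)-np.pi)
    print('shift',np.round(d,4),'turn',round(t,4),'| at',np.round(s['eef_pos'],1),'yaw',round(np.degrees(s['eef_rot'][2]),2),'F',np.round(s['wrist_force'],1),'gap',round(s['finger_gap'],1),'t',round(s['clock'],2))
E
python3 -c "
from h import *
go(463,90,230,61)"
```

```text
shift [-0.4258 -0.3469 -0.0595] turn 1.8241 | at [137.5 532.3 170.2] yaw 165.51 F [-0.1  0.4 -0.5] gap 93.9 t 0.15
```

Call:
{"fn": "send_rows", "kwargs": {
  "commands": [
    [[-0.032, -0.026, -0.02], 0.12],
    [[-0.064, -0.052, -0.04], 0.24],
    [[-0.096, -0.078, -0.06], 0.36],
    [[-0.128, -0.104, -0.06], 0.48],
    [[-0.16, -0.13, -0.06], 0.6],
    [[-0.192, -0.156, -0.06], 0.72],
    [[-0.224, -0.182, -0.06], 0.84],
    [[-0.256, -0.208, -0.06], 0.96]
  ],
  "hand": 0.2
}}

```text
clock: 0.82
eef_pos: [328.5, 272.7, 230.7]
eef_rot: [3.141, -0.0, 1.923]
wrist_force: [-0.6, 0.9, 0.2]
finger_gap: 44.1
```

```bash
python3 -c "
from h import *
go(463,90,230,61)"
```

```text
shift [-0.2179  0.0632  0.0007] turn 0.8585 | at [328.5 272.7 230.7] yaw 110.19 F [-0.6  0.9  0.2] gap 44.1 t 0.82
```

Call:
{"fn": "send_rows", "kwargs": {
  "commands": [
    [[-0.032, 0.009, 0], 0.12],
    [[-0.064, 0.018, 0], 0.24],
    [[-0.096, 0.027, 0], 0.36],
    [[-0.128, 0.036, 0], 0.48],
    [[-0.16, 0.045, 0], 0.6],
    [[-0.19, 0.055, 0], 0.72],
    [[-0.21, 0.06, 0], 0.82],
    [[-0.218, 0.063, 0], 0.86]
  ]
}}

```text
clock: 1.48
eef_pos: [464.2, 90.3, 230.3]
eef_rot: [-3.141, 0.001, 1.061]
wrist_force: [-0.3, 0.4, 0.2]
finger_gap: 37.6
```

Call:
{"fn": "send_rows", "kwargs": {
  "commands": [
    [[0, 0, 0], 0],
    [[0, 0, 0], 0],
    [[0, 0, 0], 0],
    [[0, 0, 0], 0],
    [[0, 0, 0], 0],
    [[0, 0, 0], 0],
    [[0, 0, 0], 0],
    [[0, 0, 0], 0]
  ]
}}

```text
clock: 2.15
eef_pos: [463.2, 92.7, 230.7]
eef_rot: [-3.142, -0.0, 1.069]
wrist_force: [0.0, -0.3, 0.8]
finger_gap: 37.3
```

```bash
python3 -c "
from h import *
go(463,90,230,61)
s,im=snap('wrist','w1.png')
import pickle; pickle.dump((s,im),open('w1.pkl','wb'))
"
```

```text
shift [-0.0024  0.0011  0.0007] turn 0.0047 | at [463.2  92.7 230.7] yaw 61.27 F [ 0.  -0.3  0.8] gap 37.3 t 2.15
```

View pics/w1.png

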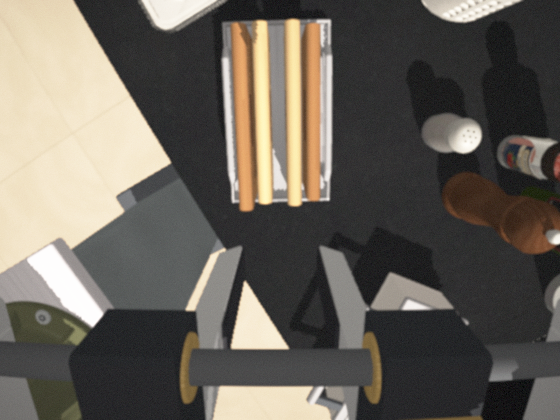

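```bash
python3 -c "
from h import *
import pickle; s,im=pickle.load(open('w1.pkl','rb'))
crop(im,210,10,345,215,2.9,'w1c.png')
for y in [30,60,90,120,150,180,200]:
    print(y,[tuple(int(c) for c in im[y,x]) for x in ()])
    hsv=cv2.cvtColor(im,cv2.COLOR_RGB2HSV)[y,225:335]; m=(hsv[:,1]>90)
    e=np.flatnonzero(np.diff(m.astype(int)))+225; print(e)
"
```

```text
30 []
[230 246 252 257 265 267 284 290 297 298 304 319]
60 []
[231 256 265 268 284 290 296 319]
90 []
[233 257 266 269 285 289 298 300 301 319]
120 []
[234 257 267 270 285 290 298 300 301 319]
150 []
[236 258 268 271 286 290 298 319]
180 []
[238 259 269 271 286 290 298 301 302 319]
200 []
[239 254 258 260 269 270 288 291 298 300 308 318]
```

View pics/w1c.png

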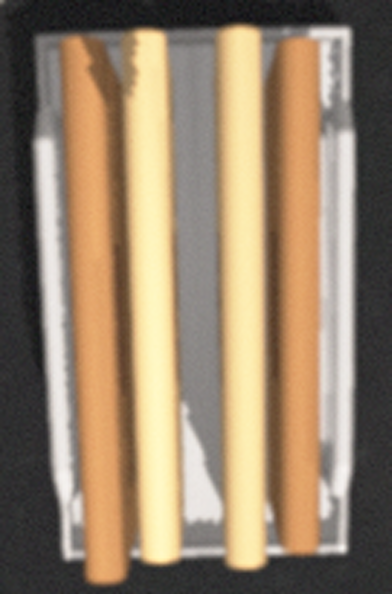

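```bash
python3 -c "
from h import *
import pickle; s,im=pickle.load(open('w1.pkl','rb'))
f=lambda x,y:(210+x/2.9,10+y/2.9)
L=onz('wrist',[f(166,60),f(180.5,540)],79,s); Q=onz('wrist',[f(217.5,60),f(225.5,540)],81,s)
print(L,Q)
T=onz('wrist',[f(37,35),f(348,30),f(347,553),f(63,558)],14,s); print('tray',T,T.mean(0))
A=onz('wrist',[f(62,45),f(87,575)],83,s);D=onz('wrist',[f(318,45),f(317,545)],77,s)
yd=np.array([np.cos(np.radians(61)),np.sin(np.radians(61))])
def ang(P): d=P[0]-P[1]; return np.degrees(np.arctan2(d[1],d[0])),np.linalg.norm(d)
for P in (A,L,Q,D): print(ang(P),P.mean(0))
n=lambda a:np.array([np.cos(np.radians(a-90)),np.sin(np.radians(a-90))])
for i in (0,1):print('gap end',(Q[i]-L[i])[:2]@n(61), ((Q[i]+L[i])/2))
"
```

```text
[[523.4341361  229.02826001  79.        ]
 [451.25417214  89.30401329  79.        ]] [[537.58188841 220.83620849  81.        ]
 [465.30999493  82.16447985  81.        ]]
tray [[489.53299214 271.908478    14.        ]
 [592.12864233 217.57926228  14.        ]
 [500.25336168  38.0258245   14.        ]
 [395.68809897  92.84045588  14.        ]] [494.40077378 155.08850517  14.        ]
(np.float64(62.462940865723795), np.float64(172.90172435339656)) [456.87145945 171.50301258  83.        ]
(np.float64(62.6796357213117), np.float64(157.2666917044644)) [487.34415412 159.16613665  79.        ]
(np.float64(62.47271267778179), np.float64(156.37478987932556)) [501.44594167 151.50034417  81.        ]
(np.float64(62.539403977420214), np.float64(164.62798597037548)) [530.40331578 137.1680774   77.        ]
gap end 16.345488373904974 [530.50801225 224.93223425  80.        ]
gap end 15.754814105200717 [458.28208354  85.73424657  80.        ]
```

```bash
python3 -c "
from h import *
go(371,-162,200,38.2)"
```

```text
shift [-0.2676  0.0415  0.0307] turn 0.4025 | at [463.2  92.6 230.7] yaw 61.26 F [0.  0.6 0.6] gap 37.7 t 2.2
```

Call:
{"fn": "send_rows", "kwargs": {
  "commands": [
    [[-0.038, 0.006, 0.004], 0.06],
    [[-0.076, 0.012, 0.008], 0.12],
    [[-0.114, 0.018, 0.013], 0.18],
    [[-0.152, 0.024, 0.017], 0.24],
    [[-0.19, 0.03, 0.022], 0.3],
    [[-0.228, 0.036, 0.026], 0.36],
    [[-0.255, 0.04, 0.03], 0.39],
    [[-0.268, 0.0415, 0.031], 0.402]
  ]
}}

```text
clock: 2.87
eef_pos: [369.4, -164.8, 199.2]
eef_rot: [-3.141, 0.001, 0.663]
wrist_force: [-0.1, 0.0, -0.5]
finger_gap: 37.4
```

Call:
{"fn": "send_rows", "kwargs": {
  "commands": [
    [[0, 0, 0], 0],
    [[0, 0, 0], 0],
    [[0, 0, 0], 0],
    [[0, 0, 0], 0],
    [[0, 0, 0], 0],
    [[0, 0, 0], 0],
    [[0, 0, 0], 0],
    [[0, 0, 0], 0]
  ]
}}

```text
clock: 3.53
eef_pos: [370.8, -162.2, 199.7]
eef_rot: [3.142, 0.0, 0.667]
wrist_force: [0.1, -0.3, -0.4]
finger_gap: 37.5
```

```bash
python3 -c "
from h import *
go(371,-162,200,38.2)
s,im=snap('wrist','w2.png')
import pickle; pickle.dump((s,im),open('w2.pkl','wb'))
"
```

```text
shift [ 0.0003 -0.0001 -0.0003] turn 0.0007 | at [ 370.8 -162.2  199.7] yaw 38.24 F [ 0.1 -0.3 -0.4] gap 37.5 t 3.53
```

View pics/w2.png

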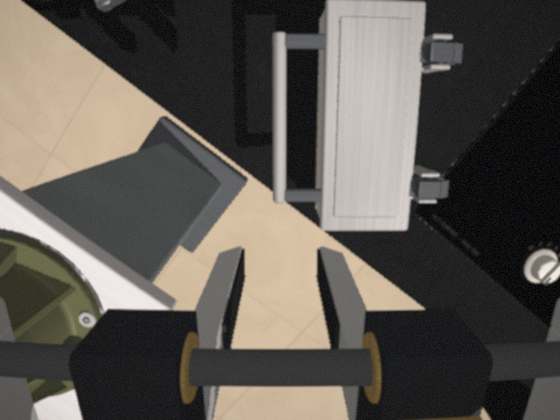

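```bash
python3 -c "
from h import *
import pickle; s,im=pickle.load(open('w2.pkl','rb'))
crop(im,260,0,480,240,2.5,'w2c.png')
H=onz('wrist',[(279.5,33),(280,203)],76,s);print(H,H.mean(0),np.linalg.norm(H[0]-H[1]))
d=H[0]-H[1];print(np.degrees(np.arctan2(d[1],d[0])))
"
```

```text
[[ 480.63218253  -73.54265185   76.        ]
 [ 363.15287872 -166.66695746   76.        ]] [ 421.89253062 -120.10480465   76.        ] 149.91171774855553
38.40340164174883
```

View pics/w2c.png

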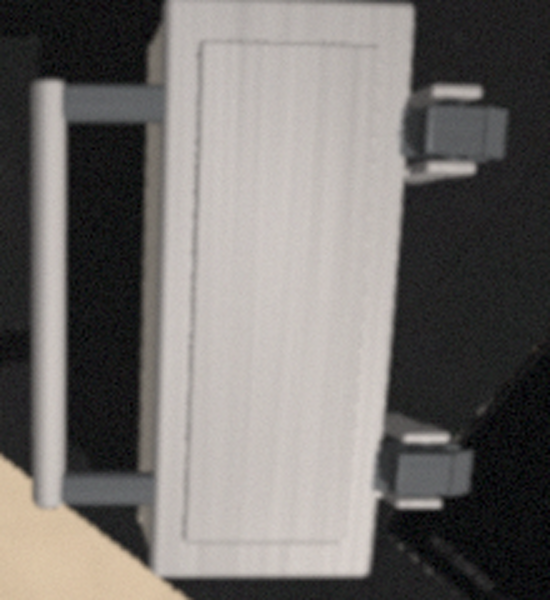

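```bash
python3 -c "
from h import *
go(421.9,-120.4,55,38.3)
import pickle; s,im=pickle.load(open('w2.pkl','rb'))
print(onz('wrist',[(260+507/2.5,132/2.5),(260+472/2.5,470/2.5)],80,s))
u=np.array([np.cos(np.radians(-51.7)),np.sin(np.radians(-51.7))]);v=np.array([-u[1],u[0]])
for t in (60,-60): print(np.array([421.9,-120.4])+158*u+t*v)
"
```

```text
shift [ 0.0661 -0.0013  0.1447] turn -0.0012 | at [ 370.8 -162.3  199.7] yaw 38.23 F [0.4 1.  0.3] gap 37.4 t 3.58
[[ 568.51976634 -207.02575756   80.        ]
 [ 473.90172494 -281.61863094   80.        ]]
[ 566.91166926 -207.20792464]
[ 472.73850479 -281.58140845]
```

Call:
{"fn": "send_rows", "kwargs": {
  "commands": [
    [[0.03, -0.001, 0.02], 0],
    [[0.06, -0.001, 0.045], 0],
    [[0.066, -0.0013, 0.07], 0],
    [[0.066, -0.0013, 0.095], 0],
    [[0.066, -0.0013, 0.12], 0],
    [[0.066, -0.0013, 0.135], 0],
    [[0.066, -0.0013, 0.1447], 0],
    [[0.066, -0.0013, 0.1447], 0]
  ]
}}

```text
clock: 4.25
eef_pos: [421.0, -120.3, 53.5]
eef_rot: [-3.139, 0.001, 0.667]
wrist_force: [0.3, -0.4, 0.6]
finger_gap: 37.6
```

```bash
python3 -c "
from h import *
go(421.9,-120.4,55,38.3)
s,im=snap('wrist','w3.png')
s,im=snap('side','s3.png'); crop(im,270,130,430,250,5,'s3c.png')
"
```

```text
shift [ 0.0007  0.0007 -0.0015] turn -0.0017 | at [ 421.  -120.3   53.5] yaw 38.21 F [ 0.3 -0.4  0.6] gap 37.6 t 4.25
```

View pics/s3c.png

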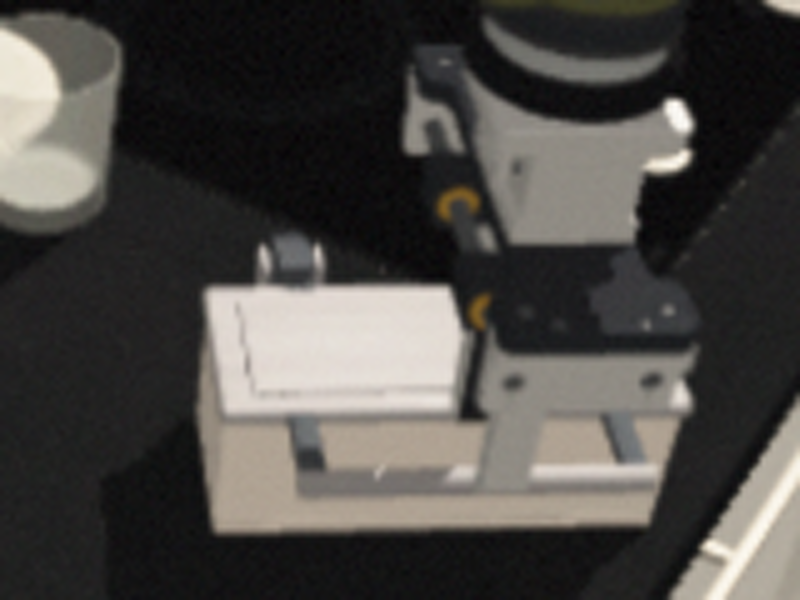

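View pics/w3.png

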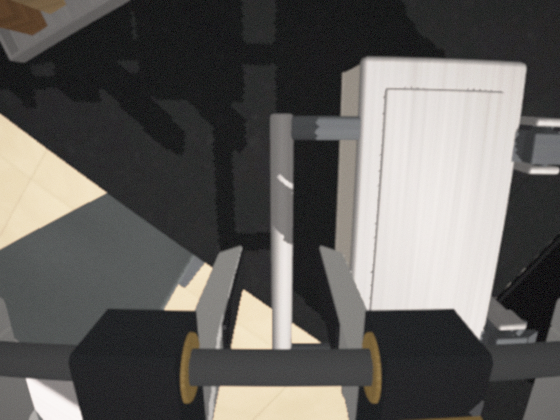

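Call:
{"fn": "send_rows", "kwargs": {
  "commands": [
    [[0.0005, 0.0005, -0.0015], 0],
    [[0.0005, 0.0005, -0.0015], 0],
    [[0.0005, 0.0005, -0.0015], 0],
    [[0.0005, 0.0005, -0.0015], 0],
    [[0.0005, 0.0005, -0.0015], 0],
    [[0.0005, 0.0005, -0.0015], 0],
    [[0.0005, 0.0005, -0.0015], 0],
    [[0.0005, 0.0005, -0.0015], 0]
  ],
  "hand": 1,
  "force": 20
}}

```text
clock: 5.02
eef_pos: [422.5, -120.7, 56.5]
eef_rot: [-3.142, -0.0, 0.667]
wrist_force: [-0.5, 0.0, 0.0]
finger_gap: 0.8
```

```bash
python3 -c "
from h import *
go(421.9,-120.4,55,38.3)
"
```

```text
shift [-0.0003 -0.0006  0.0015] turn -0.0017 | at [ 422.5 -120.7   56.5] yaw 38.2 F [-0.5  0.   0. ] gap 0.8 t 5.02
```

```bash
python3 -c "
from h import *
s,im=snap('wrist','w4.png')
s,im=snap('side','s4.png'); crop(im,270,130,430,250,5,'s4c.png')
s,im=snap('scene','c4.png'); crop(im,180,130,340,310,3.3,'c4c.png')
"
```

```text
(no output)
```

View pics/s4c.png

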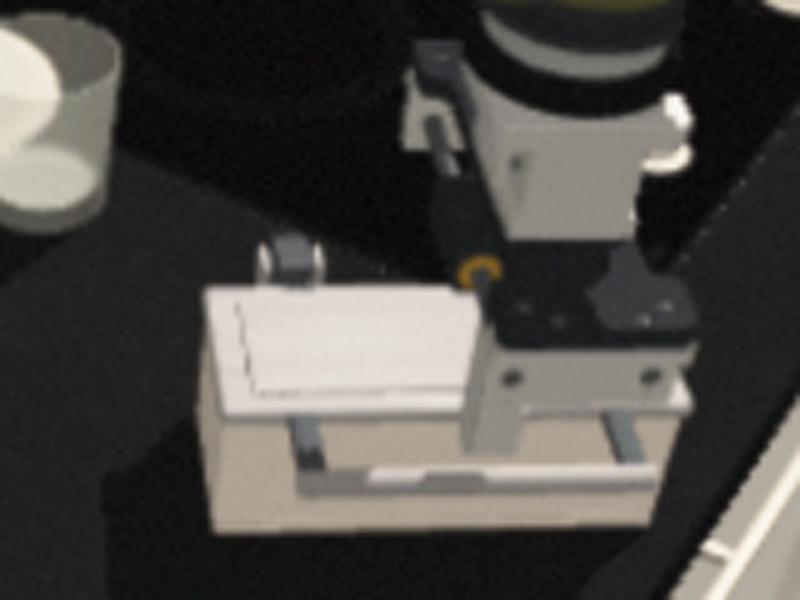

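View pics/w4.png

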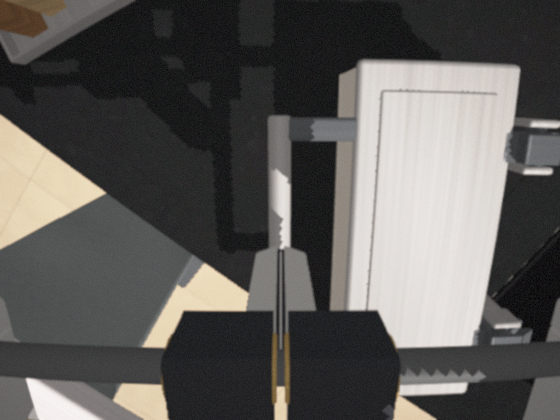

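View pics/c4c.png

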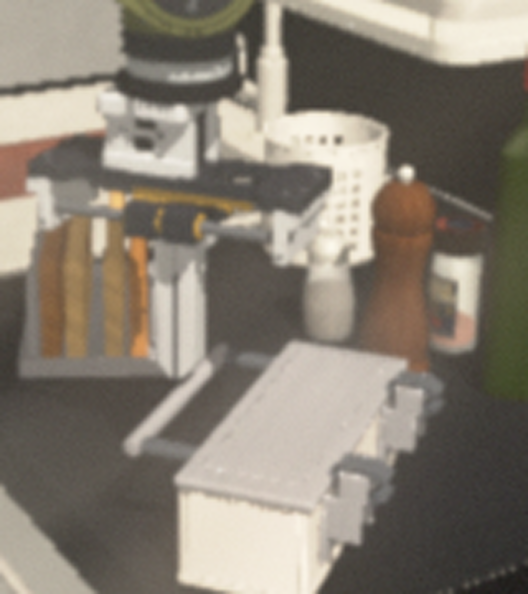

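```bash
python3 -c "
from h import *
s=manip.read_state();p=s['eef_pos']
for dz in (0,20,40): print(dz,proj('side',p+[0,0,dz]),proj('scene',p+[0,0,dz]),proj('wrist',p+[0,0,dz],s))
print(tri([('side',(368,220),None),('scene',(233.9,243.6),None)]))
print(proj('side',[421.9,-120.4,74]),proj('scene',[421.9,-120.4,74]))
"
```

```text
0 [[363.90502659 231.36032435]] [[234.42731679 256.72168089]] [[281.81139864 240.49358988]]
20 [[365.42119292 224.53873229]] [[234.37312204 248.38226956]] [[281.93516848 252.96059334]]
40 [[366.9813217  217.48850675]] [[234.31961261 239.90716376]] [[282.08332266 267.91641334]]
[ 420.05722049 -122.9559742    89.2310452 ]
[[365.40299525 225.58999858]] [[234.0768618  249.41424054]]
```

```bash
python3 -c "
from h import *
p=np.array([422.5,-120.7,0]);f=np.array([-.62,.785,0]);x=np.array([.785,.62,0])
for z in (70,76,82,88,94): 
  print(z,proj('side',[p+13*f+8*x+[0,0,z],p+13*f-8*x+[0,0,z]]).round(1).tolist(),proj('scene',[p+13*f-8*x+[0,0,z],p-13*f-8*x+[0,0,z]]).round(1).tolist())
p=np.array([421,-120.3,0])
for z in (50,70,80,90,100): print(z,proj('side',[p+31*f+8*x+[0,0,z],p+31*f-8*x+[0,0,z]]).round(1).tolist())
a=cv2.imread('pics/side0.png')[:,:,::-1]
s,im=snap('scene','c4b.png');crop(im,200,180,270,270,8,'c4d.png')
s,im=snap('side','s4b.png');crop(im,330,180,400,245,10,'s4d.png')
"
```

```text
70 [[362.3, 231.3], [370.0, 231.2]] [[227.3, 251.6], [238.6, 253.7]]
76 [[362.7, 229.2], [370.4, 229.1]] [[227.3, 249.1], [238.6, 251.2]]
82 [[363.2, 227.1], [370.9, 227.0]] [[227.2, 246.6], [238.6, 248.6]]
88 [[363.7, 225.0], [371.4, 224.9]] [[227.2, 244.0], [238.6, 246.1]]
94 [[364.1, 222.9], [371.9, 222.8]] [[227.2, 241.5], [238.6, 243.5]]
50 [[363.0, 244.9], [370.6, 244.7]]
70 [[364.5, 238.1], [372.3, 238.0]]
80 [[365.3, 234.7], [373.2, 234.5]]
90 [[366.1, 231.1], [374.0, 231.0]]
100 [[366.9, 227.5], [374.9, 227.4]]
```

View pics/c4d.png

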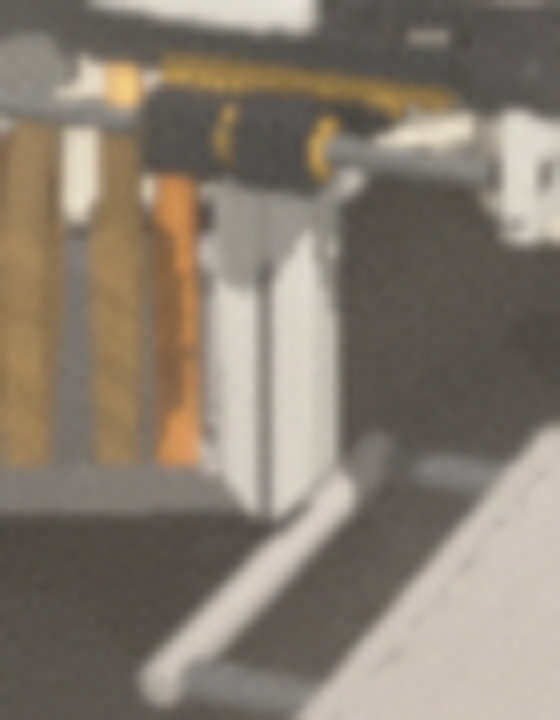

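View pics/s4d.png

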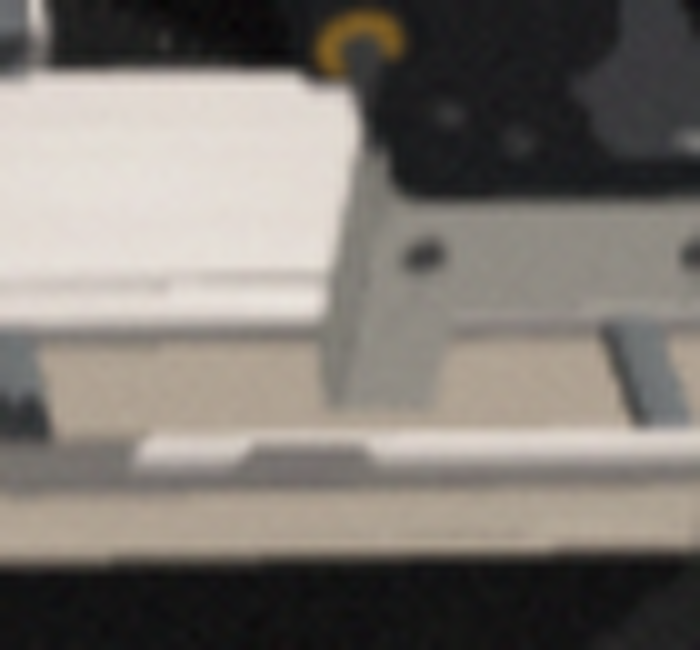

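Call:
{"fn": "send_rows", "kwargs": {
  "commands": [
    [[0, 0, -0.006], 0],
    [[0, 0, -0.006], 0],
    [[0, 0, -0.006], 0],
    [[0, 0, -0.006], 0],
    [[0, 0, -0.006], 0],
    [[0, 0, -0.006], 0],
    [[0, 0, -0.006], 0],
    [[0, 0, -0.006], 0]
  ],
  "hand": 0.2
}}

```text
clock: 5.93
eef_pos: [422.4, -120.7, 62.4]
eef_rot: [-3.141, 0.0, 0.667]
wrist_force: [0.2, 0.0, -0.5]
finger_gap: 37.4
```

Call:
{"fn": "send_rows", "kwargs": {
  "commands": [
    [[0, 0, 0.005], 0],
    [[0, 0, 0.01], 0],
    [[0, 0, 0.015], 0],
    [[0, 0, 0.02], 0],
    [[0, 0, 0.025], 0],
    [[0, 0, 0.031], 0],
    [[0, 0, 0.0375], 0],
    [[0, 0, 0.0375], 0]
  ]
}}

```text
clock: 6.6
eef_pos: [421.8, -120.4, 23.6]
eef_rot: [-3.14, 0.001, 0.667]
wrist_force: [0.3, 1.3, -0.8]
finger_gap: 37.6
```

```bash
python3 -c "
from h import *
go(421.9,-120.4,25,38.3)
s,im=snap('side','s5.png'); crop(im,300,150,410,240,7,'s5c.png')
s,im=snap('scene','c5.png'); crop(im,200,180,300,280,6,'c5c.png')
"
```

```text
shift [ 0.0001  0.     -0.0014] turn -0.0017 | at [ 421.8 -120.4   23.6] yaw 38.21 F [ 0.3  1.3 -0.8] gap 37.6 t 6.6
```

View pics/s5c.png

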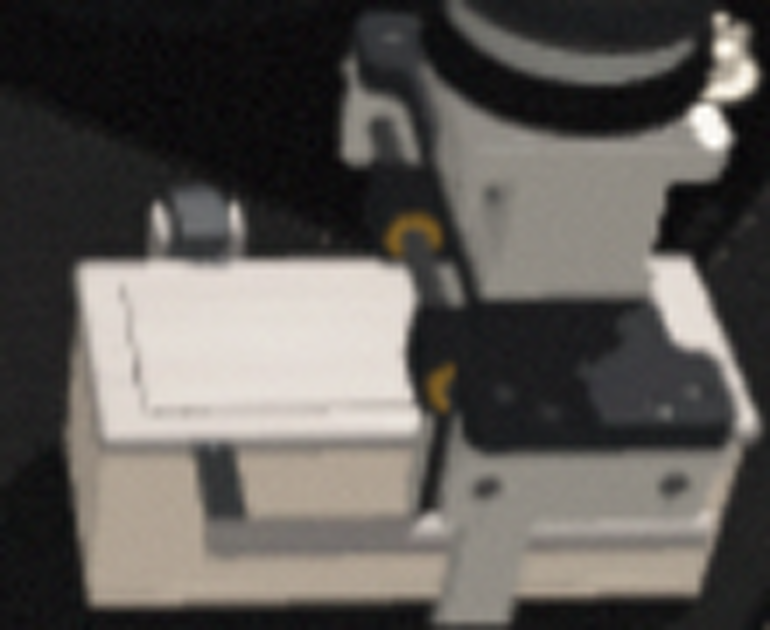

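View pics/c5c.png

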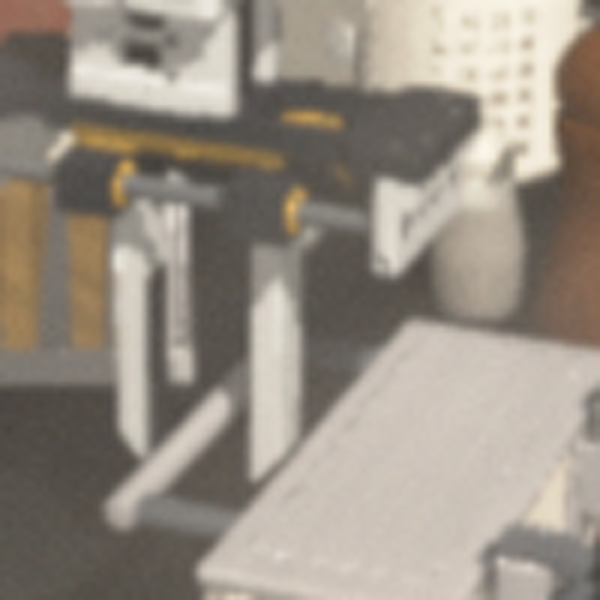

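Call:
{"fn": "send_rows", "kwargs": {
  "commands": [
    [[0, 0, 0], 0],
    [[0, 0, 0], 0],
    [[0, 0, 0], 0],
    [[0, 0, 0], 0],
    [[0, 0, 0], 0],
    [[0, 0, 0], 0],
    [[0, 0, 0], 0],
    [[0, 0, 0], 0]
  ],
  "hand": 1,
  "force": 20
}}

```text
clock: 7.37
eef_pos: [422.5, -120.7, 25.1]
eef_rot: [3.142, -0.0, 0.667]
wrist_force: [-1.4, 0.9, 3.6]
finger_gap: 11.1
```

```bash
python3 -c "
from h import *
go(421.9,-120.4,25,38.3)
s,im=snap('wrist','w6.png')
s,im=snap('scene','c6.png'); crop(im,200,180,300,280,6,'c6c.png')
"
```

```text
shift [-0.0003 -0.0006  0.0001] turn -0.0016 | at [ 422.5 -120.7   25.1] yaw 38.21 F [-1.4  0.9  3.6] gap 11.1 t 7.37
```

View pics/c6c.png

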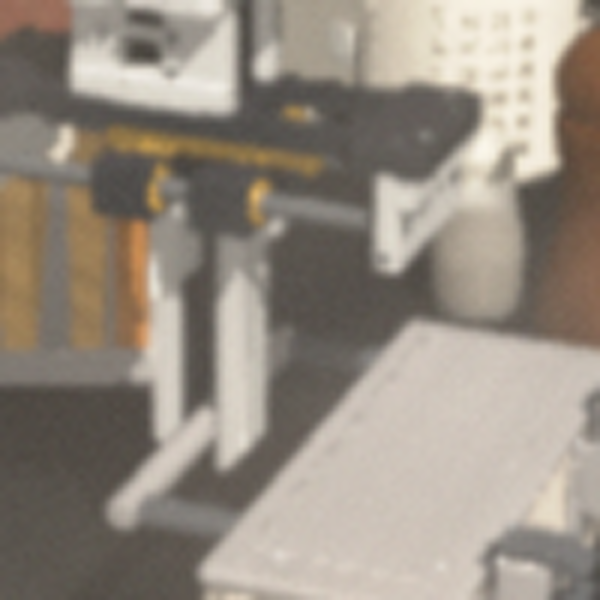

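View pics/w6.png

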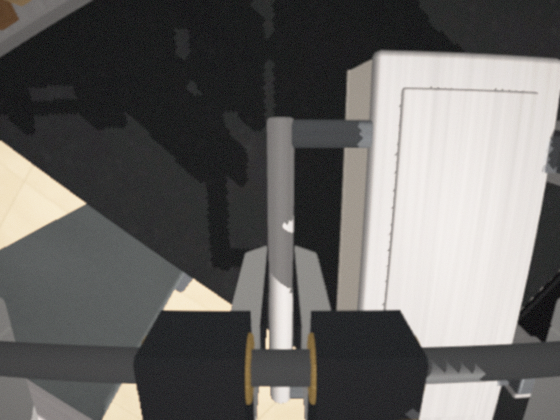

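Call:
{"fn": "send_rows", "kwargs": {
  "commands": [
    [[0, 0.0005, -0.0122], 0],
    [[0, 0.0021, -0.0243], 0],
    [[0, 0.0048, -0.0362], 0],
    [[0, 0.0084, -0.0479], 0],
    [[0, 0.0131, -0.0592], 0],
    [[0, 0.0188, -0.07], 0],
    [[0, 0.0253, -0.0803], 0],
    [[0, 0.0328, -0.09], 0]
  ]
}}

```text
clock: 8.13
eef_pos: [442.2, -146.0, 115.0]
eef_rot: [-3.139, 0.0, 0.667]
wrist_force: [-3.3, 5.5, 1.3]
finger_gap: 11.2
```

```bash
python3 -c "
from h import *
go(421.9,-120.4,25,38.3)
s,im=snap('side','s7.png'); crop(im,270,110,430,240,5,'s7c.png')
"
```

```text
shift [-0.0001 -0.0325  0.0901] turn -0.0016 | at [ 442.2 -146.   115. ] yaw 38.21 F [-3.3  5.5  1.3] gap 11.2 t 8.13
```

View pics/s7c.png

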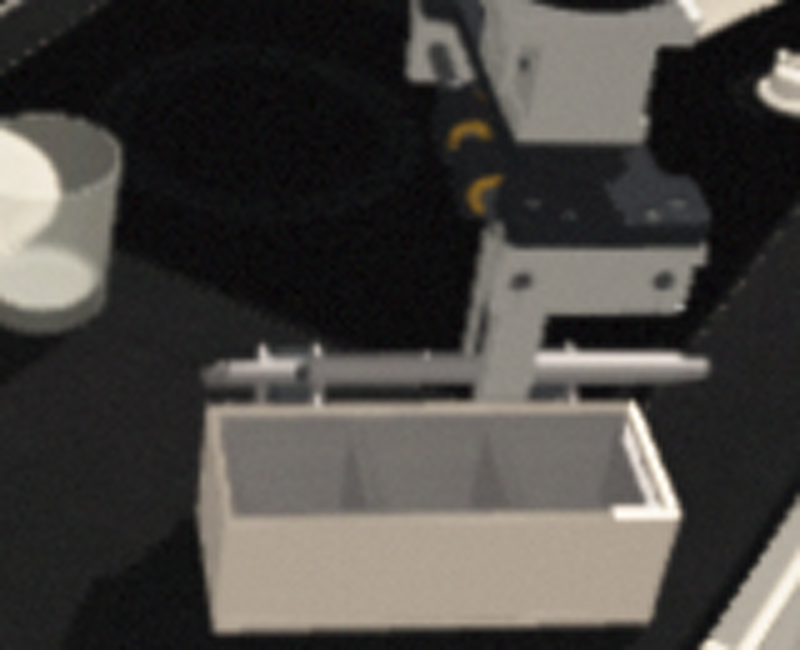

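Call:
{"fn": "send_rows", "kwargs": {
  "commands": [
    [[0, 0.007, -0.009], 0],
    [[0, 0.016, -0.0172], 0],
    [[0, 0.0255, -0.0247], 0],
    [[0, 0.036, -0.0312], 0],
    [[0, 0.0465, -0.0369], 0],
    [[0, 0.058, -0.0416], 0],
    [[0, 0.07, -0.0452], 0],
    [[0, 0.082, -0.0479], 0]
  ]
}}

```text
clock: 8.85
eef_pos: [493.7, -211.1, 163.3]
eef_rot: [3.141, -0.0, 0.667]
wrist_force: [-2.9, 2.0, 7.8]
finger_gap: 11.4
```

```bash
python3 -c "
from h import *
go(422.5,-120.7,25.1,38.3)
s,im=snap('side','s8.png'); crop(im,270,80,430,240,4,'s8c.png')
s,im=snap('scene','c8.png'); crop(im,200,130,330,310,3.3,'c8c.png')
"
```

```text
shift [-1.000e-04 -1.151e-01  1.382e-01] turn -0.0015 | at [ 493.7 -211.1  163.3] yaw 38.21 F [-2.9  2.   7.8] gap 11.4 t 8.85
```

View pics/s8c.png

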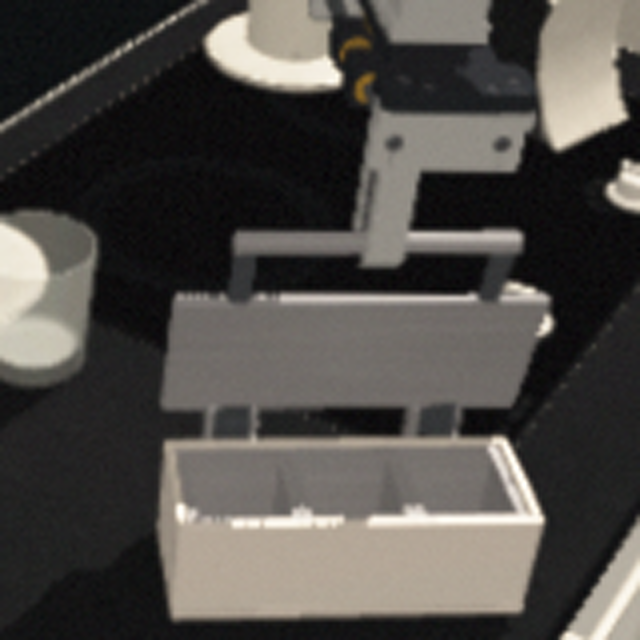

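View pics/c8c.png

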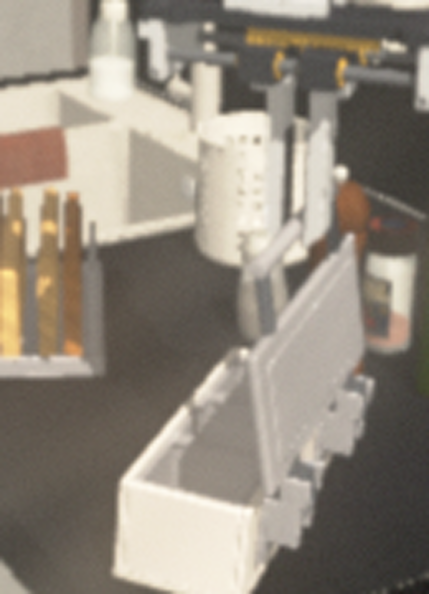

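Call:
{"fn": "send_rows", "kwargs": {
  "commands": [
    [[0, 0.005, -0.003], 0],
    [[0, 0.01, -0.0045], 0],
    [[0, 0.015, -0.0055], 0],
    [[0, 0.02, -0.006], 0],
    [[0, 0.0245, -0.006], 0],
    [[0, 0.0245, -0.006], 0],
    [[0, 0.0245, -0.006], 0],
    [[0, 0.0245, -0.006], 0]
  ]
}}

```text
clock: 9.62
eef_pos: [508.5, -230.1, 168.6]
eef_rot: [-3.141, 0.0, 0.667]
wrist_force: [-0.8, 1.8, -2.3]
finger_gap: 11.3
```

```bash
python3 -c "
from h import *
go(422.5,-120.7,25.1,38.3)
"
```

```text
shift [ 1.000e-04 -1.390e-01  1.435e-01] turn -0.0017 | at [ 508.5 -230.1  168.6] yaw 38.2 F [-0.8  1.8 -2.3] gap 11.3 t 9.62
```

Call:
{"fn": "send_rows", "kwargs": {
  "commands": [
    [[0, 0, -0.001], 0],
    [[0, 0, -0.002], 0],
    [[0, 0, -0.003], 0],
    [[0, 0, -0.004], 0],
    [[0, 0, -0.004], 0],
    [[0, 0, -0.004], 0],
    [[0, 0, -0.004], 0],
    [[0, 0, -0.004], 0]
  ]
}}

```text
clock: 10.28
eef_pos: [508.4, -230.1, 172.5]
eef_rot: [-3.141, 0.0, 0.667]
wrist_force: [-1.1, 0.7, -9.6]
finger_gap: 11.5
```

Call:
{"fn": "send_rows", "kwargs": {
  "commands": [
    [[0, 0, 0.002], 0],
    [[0, 0, 0.004], 0],
    [[0, -0.008, 0.0043], 0],
    [[0, -0.016, 0.005], 0],
    [[0, -0.024, 0.006], 0],
    [[0, -0.03, 0.0073], 0],
    [[0, -0.036, 0.0088], 0],
    [[0, -0.036, 0.0088], 0]
  ]
}}

```text
clock: 10.95
eef_pos: [486.0, -201.1, 164.5]
eef_rot: [3.141, -0.0, 0.667]
wrist_force: [1.5, -1.4, -0.8]
finger_gap: 11.2
```

Call:
{"fn": "send_rows", "kwargs": {
  "commands": [
    [[0, 0, -0.001], 0],
    [[0, 0, -0.002], 0],
    [[0, 0, -0.003], 0],
    [[0, 0, -0.004], 0],
    [[0, 0, -0.004], 0],
    [[0, 0, -0.004], 0],
    [[0, 0, -0.004], 0],
    [[0, 0, -0.004], 0]
  ]
}}

```text
clock: 11.62
eef_pos: [486.4, -201.9, 168.0]
eef_rot: [-3.142, 0.0, 0.667]
wrist_force: [1.1, -0.8, -5.9]
finger_gap: 11.5
```

Call:
{"fn": "send_rows", "kwargs": {
  "commands": [
    [[0, -0.0003, -0.001], 0],
    [[0, -0.0005, -0.002], 0],
    [[0, -0.0008, -0.003], 0],
    [[0, -0.001, -0.004], 0],
    [[0, -0.001, -0.004], 0],
    [[0, -0.001, -0.004], 0],
    [[0, -0.001, -0.004], 0],
    [[0, -0.001, -0.004], 0]
  ]
}}

```text
clock: 12.28
eef_pos: [485.6, -201.0, 171.9]
eef_rot: [-3.141, 0.0, 0.667]
wrist_force: [2.0, -2.8, -12.0]
finger_gap: 11.1
```

Call:
{"fn": "send_rows", "kwargs": {
  "commands": [
    [[0, 0.001, 0.004], 0],
    [[0, 0.001, 0.007], 0],
    [[0, 0.01, 0.0057], 0],
    [[0, 0.0195, 0.0045], 0],
    [[0, 0.037, 0.0034], 0],
    [[0, 0.054, 0.0044], 0],
    [[0, 0.071, 0.0076], 0],
    [[0, 0.085, 0.0118], 0]
  ]
}}

```text
clock: 12.95
eef_pos: [539.6, -269.3, 161.3]
eef_rot: [3.14, -0.001, 0.667]
wrist_force: [-1.4, 0.4, -0.5]
finger_gap: 11.2
```

Call:
{"fn": "send_rows", "kwargs": {
  "commands": [
    [[0, 0, 0], 0],
    [[0, 0, 0], 0],
    [[0, 0.0003, -0.001], 0],
    [[0, 0.0006, -0.002], 0],
    [[0, 0.0009, -0.003], 0],
    [[0, 0.0012, -0.004], 0],
    [[0, 0.0012, -0.004], 0],
    [[0, 0.0012, -0.004], 0]
  ]
}}

```text
clock: 13.62
eef_pos: [539.0, -268.7, 164.2]
eef_rot: [-3.141, 0.0, 0.667]
wrist_force: [-0.1, -0.5, -3.9]
finger_gap: 11.3
```

```bash
python3 -c "
from h import *
s,im=snap('side','s9.png'); crop(im,270,80,430,240,4,'s9c.png')
s,im=snap('scene','c9.png'); crop(im,200,130,330,310,3.3,'c9c.png')
go(508.5,-230.1,168.6,38.2)
"
```

```text
shift [-0.     -0.0492 -0.0045] turn 0.0002 | at [ 538.9 -268.7  164.1] yaw 38.21 F [ 1.1 -0.7 -3.2] gap 11.1 t 13.72
```

View pics/s9c.png

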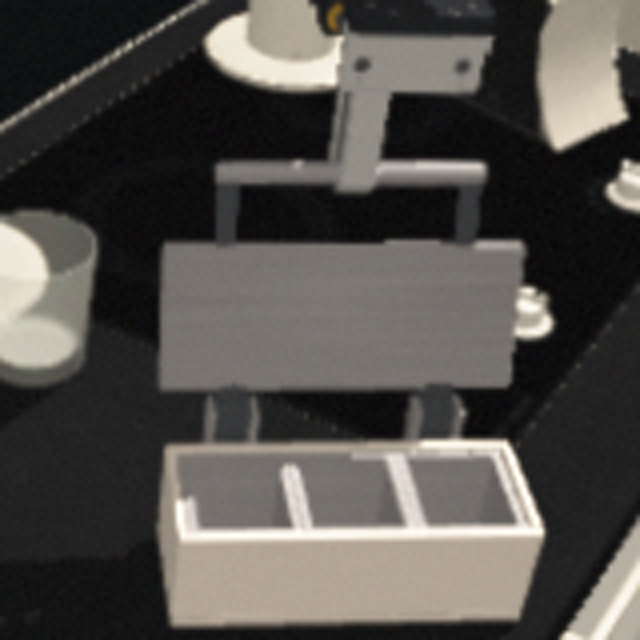

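View pics/c9c.png

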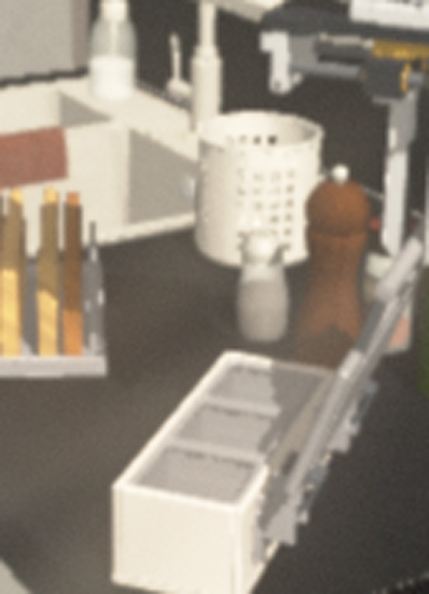

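Call:
{"fn": "send_rows", "kwargs": {
  "commands": [
    [[0, 0.0003, -0.001], 0],
    [[0, 0.0006, -0.002], 0],
    [[0, 0.0009, -0.003], 0],
    [[0, 0.0012, -0.004], 0],
    [[0, 0.0015, -0.005], 0],
    [[0, 0.0018, -0.006], 0],
    [[0, 0.0018, -0.006], 0],
    [[0, 0.0018, -0.006], 0]
  ]
}}

```text
clock: 14.38
eef_pos: [540.2, -270.2, 170.3]
eef_rot: [3.141, -0.0, 0.667]
wrist_force: [0.5, -0.0, -4.7]
finger_gap: 11.2
```

Call:
{"fn": "send_rows", "kwargs": {
  "commands": [
    [[0, 0.0006, -0.0015], 0],
    [[0, 0.0011, -0.003], 0],
    [[0, 0.0017, -0.0045], 0],
    [[0, 0.0022, -0.006], 0],
    [[0, 0.0028, -0.0075], 0],
    [[0, 0.003, -0.009], 0],
    [[0, 0.003, -0.009], 0],
    [[0, 0.003, -0.009], 0]
  ]
}}

```text
clock: 15.05
eef_pos: [541.0, -271.7, 177.3]
eef_rot: [-3.137, 0.001, 0.667]
wrist_force: [-3.9, 4.0, -18.1]
finger_gap: 11.1
```

Call:
{"fn": "send_rows", "kwargs": {
  "commands": [
    [[0, 0, 0.001], 0],
    [[0, 0, 0.002], 0],
    [[0, 0, 0.003], 0],
    [[0, 0, 0.003], 0],
    [[0, 0, 0.003], 0],
    [[0, 0, 0.003], 0],
    [[0, 0, 0.003], 0],
    [[0, 0, 0.003], 0]
  ]
}}

```text
clock: 15.72
eef_pos: [542.1, -272.7, 176.6]
eef_rot: [3.141, -0.0, 0.667]
wrist_force: [-1.8, 0.9, -5.8]
finger_gap: 11.2
```

```bash
python3 -c "
from h import *
go(508.5,-230.1,168.6,38.2)
s,im=snap('side','s10.png'); crop(im,270,80,430,240,4,'s10c.png')
s,im=snap('scene','c10.png'); crop(im,230,190,330,310,5,'c10c.png')
print(manip.read_state()['moment'])
"
```

```text
shift [-0.0001 -0.0543  0.0079] turn 0.0001 | at [ 542.1 -272.7  176.6] yaw 38.2 F [-1.8  0.9 -5.8] gap 11.2 t 15.72
[0.20782202 0.55988845 0.05645523]
```

View pics/s10c.png

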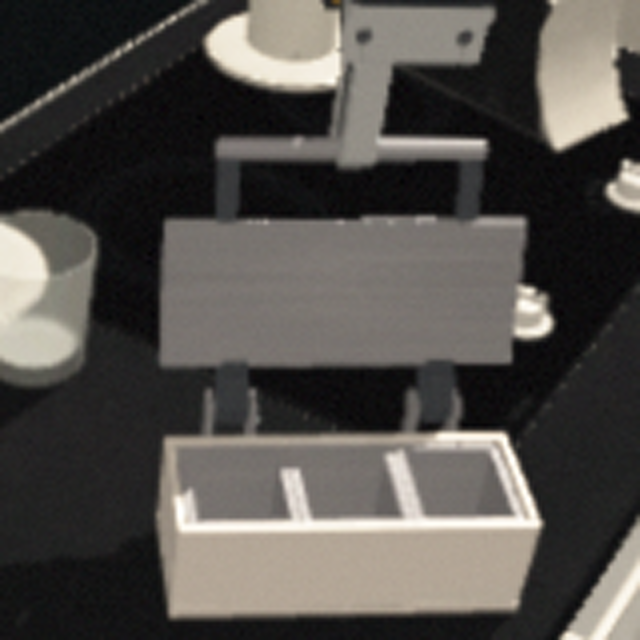

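View pics/c10c.png

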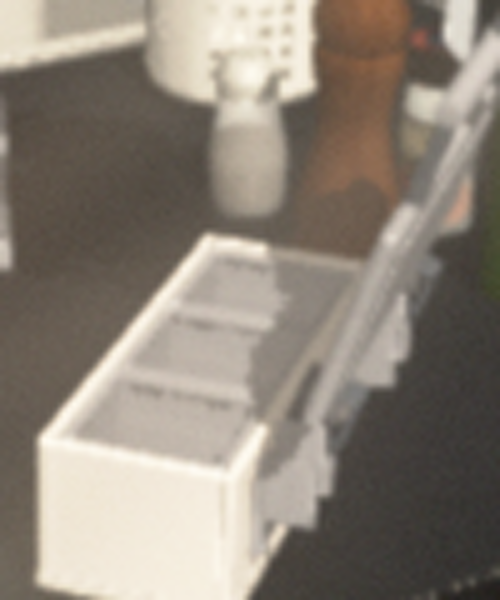

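```bash
python3 -c "
from h import *
f=lambda x,y,k=4,ox=270,oy=80:(ox+x/k,oy+y/k)
print('s0',onz('side',[(290+138/6,165+430/6),(290+660/6,165+418/6)],2))
print('s7',onz('side',[f(213,633,5,270,110),f(650,622,5,270,110)],2), onz('side',[f(217,517,5,270,110),f(682,512,5,270,110),f(208,405,5,270,110),f(632,402,5,270,110)],70))
for n,b,t in [('s8',[(170,617),(523,611)],[(177,522),(543,518),(165,443),(507,440)]),('s9',[(170,625),(520,620)],[(180,540),(540,533),(165,450),(508,443)]),('s10',[(170,614),(517,610)],[(180,528),(540,522),(165,438),(508,433)])]:
  print(n,onz('side',[f(*p) for p in b],2).round(1).tolist(),onz('side',[f(*p) for p in t],70).round(1).tolist())
"
```

```text
s0 [[ 525.13325555  -90.10548324    2.        ]
 [ 368.4435933  -214.69500196    2.        ]]
s7 [[ 525.96536091  -89.74095719    2.        ]
 [ 368.79256437 -215.492066      2.        ]] [[ 530.10774796  -90.60118267   70.        ]
 [ 369.58554849 -215.43262179   70.        ]
 [ 573.76597823 -151.32149287   70.        ]
 [ 418.40767395 -272.33316908   70.        ]]
s8 [[530.1, -95.8, 2.0], [369.5, -221.5, 2.0]] [[533.6, -99.4, 70.0], [374.5, -223.4, 70.0], [574.9, -151.6, 70.0], [418.3, -274.2, 70.0]]
s9 [[526.7, -90.5, 2.0], [368.0, -213.7, 2.0]] [[524.7, -88.4, 70.0], [371.0, -211.0, 70.0], [571.5, -146.4, 70.0], [416.8, -272.0, 70.0]]
s10 [[531.4, -97.8, 2.0], [372.7, -220.1, 2.0]] [[529.7, -96.4, 70.0], [374.5, -219.3, 70.0], [577.3, -155.4, 70.0], [420.5, -280.6, 70.0]]
```

```bash
python3 -c "
from h import *
a=np.array([366,-218,2.]); 
print(proj('scene',[a,a+[5,-8,0],a+[0,0,8]]),proj('side',[a,a+[5,-8,0],a+[0,0,8]]))
s,im=snap('scene','c11.png');s,i2=snap('side','s11.png')
import glob
c=[cv2.imread('pics/c9.png'),im[:,:,::-1]]
cv2.imwrite('pics/cmp.png',np.hstack([cv2.resize(q[230:315,215:315],None,fx=4,fy=4,interpolation=2) for q in c]))
c=[cv2.imread('pics/s9.png'),i2[:,:,::-1]]
cv2.imwrite('pics/cmp2.png',np.hstack([cv2.resize(q[180:245,300:410],None,fx=3.6,fy=3.6,interpolation=2) for q in c]))
"
```

```text
[[233.06453926 307.92080839]
 [237.26079755 309.18698313]
 [233.03191817 304.48788159]] [[401.55804275 234.29005017]
 [400.95040013 231.35945055]
 [402.33001337 231.83332912]]
```

View pics/cmp.png

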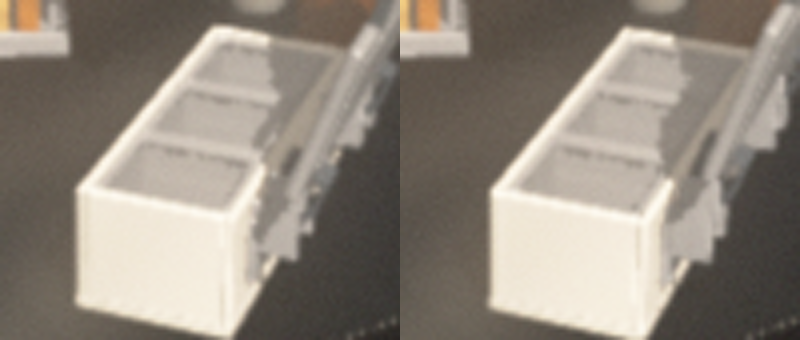

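View pics/cmp2.png

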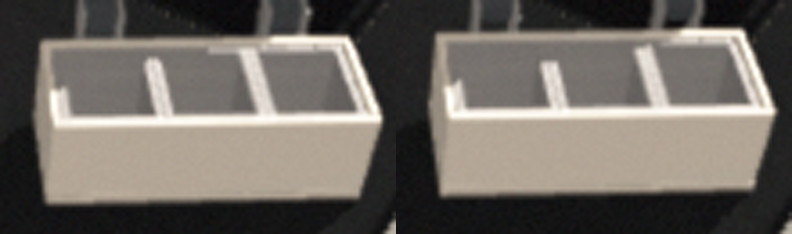

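Call:
{"fn": "send_rows", "kwargs": {
  "commands": [
    [[0, 0, 0.003], 0],
    [[0, 0.001, 0.006], 0],
    [[0, 0.003, 0.0075], 0],
    [[0, 0.006, 0.009], 0],
    [[0, 0.009, 0.0105], 0],
    [[0, 0.012, 0.0115], 0],
    [[0, 0.014, 0.0122], 0],
    [[0, 0.014, 0.0122], 0]
  ],
  "force": 40
}}

```text
clock: 16.58
eef_pos: [550.8, -283.8, 163.6]
eef_rot: [-3.141, 0.0, 0.667]
wrist_force: [-0.8, 2.4, -3.2]
finger_gap: 11.0
```

Call:
{"fn": "send_rows", "kwargs": {
  "commands": [
    [[0, 0.0004, -0.001], 0],
    [[0, 0.0009, -0.002], 0],
    [[0, 0.0013, -0.003], 0],
    [[0, 0.0018, -0.004], 0],
    [[0, 0.0022, -0.005], 0],
    [[0, 0.0022, -0.005], 0],
    [[0, 0.0022, -0.005], 0],
    [[0, 0.0022, -0.005], 0]
  ]
}}

```text
clock: 17.25
eef_pos: [552.0, -285.2, 168.9]
eef_rot: [-3.141, 0.0, 0.667]
wrist_force: [-2.7, 3.9, -7.7]
finger_gap: 10.8
```

Call:
{"fn": "send_rows", "kwargs": {
  "commands": [
    [[0, -0.0025, -0.001], 0],
    [[0, -0.005, -0.002], 0],
    [[0, -0.0075, -0.003], 0],
    [[0, -0.0097, -0.0039], 0],
    [[0, -0.012, -0.0047], 0],
    [[0, -0.015, -0.0057], 0],
    [[0, -0.0175, -0.0065], 0],
    [[0, -0.0198, -0.0072], 0]
  ]
}}

```text
clock: 17.92
eef_pos: [540.0, -269.9, 176.9]
eef_rot: [3.14, -0.0, 0.667]
wrist_force: [0.8, -1.2, -3.4]
finger_gap: 10.9
```

```bash
cat >> h.py <<'E'
def polar(H=(513.7,-236.8),z0=30):
    s=manip.read_state();u=np.array([.6198,-.7848]);y=(s['eef_pos'][:2]-np.array(H))@u;z=s['eef_pos'][2]-z0
    f=s['wrist_force'];fu=f[:2]@u;th=np.arctan2(z,-y)
    print('y %.1f z %.1f r %.1f th %.1f Fu %.1f Fz %.1f'%(y,z,np.hypot(y,z),np.degrees(th),fu,f[2]),'radial pull %.1f tang(back+) %.1f'%(-(f[2]*np.sin(th)-fu*np.cos(th)), fu*np.sin(th)+f[2]*np.cos(th)), 't',s['clock'])
E
python3 -c "
from h import *
polar()"
```

```text
y 42.3 z 146.9 r 152.9 th 106.0 Fu 1.5 Fz -3.4 radial pull 2.9 tang(back+) 2.3 t 17.9167
```

Call:
{"fn": "send_rows", "kwargs": {
  "commands": [
    [[0, 0.0003, -0.001], 0],
    [[0, 0.0005, -0.002], 0],
    [[0, 0.0008, -0.003], 0],
    [[0, 0.0011, -0.004], 0],
    [[0, 0.0014, -0.005], 0],
    [[0, 0.0016, -0.006], 0],
    [[0, 0.0016, -0.006], 0],
    [[0, 0.0016, -0.006], 0]
  ]
}}

```text
clock: 18.58
eef_pos: [540.2, -270.5, 181.0]
eef_rot: [-3.139, 0.001, 0.667]
wrist_force: [-3.5, 4.2, -19.9]
finger_gap: 10.8
```

```bash
python3 -c "
from h import *
polar()
s,im=snap('side','s12.png'); crop(im,270,80,430,240,4,'s12c.png')
s,im=snap('scene','c12.png'); crop(im,230,170,330,310,4.2,'c12c.png')"
```

```text
y 42.9 z 151.0 r 157.0 th 105.8 Fu -5.5 Fz -19.9 radial pull 20.6 tang(back+) 0.1 t 18.5833
```

View pics/s12c.png

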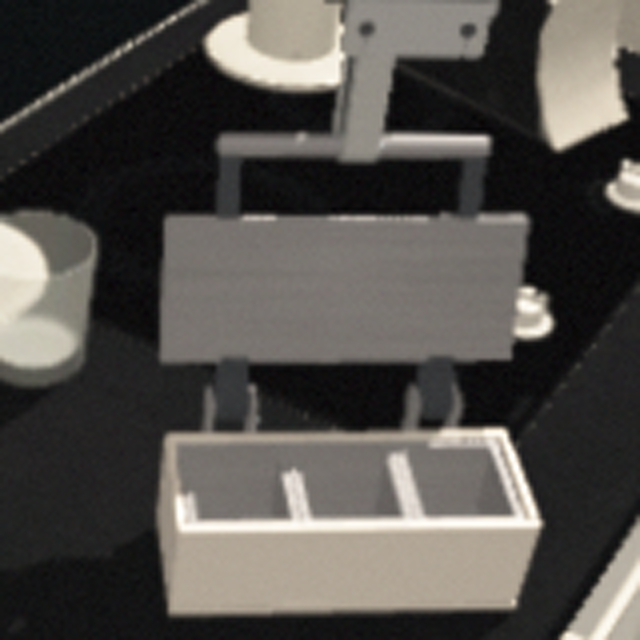

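View pics/c12c.png

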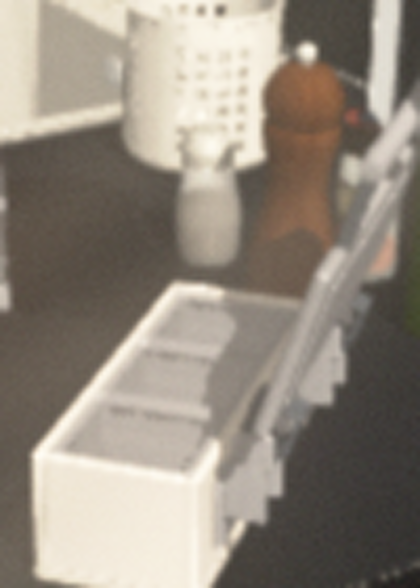

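Call:
{"fn": "send_rows", "kwargs": {
  "commands": [
    [[0, -0.0005, 0.002], 0],
    [[0, -0.001, 0.004], 0],
    [[0, -0.0014, 0.0055], 0],
    [[0, -0.0014, 0.0055], 0],
    [[0, -0.0014, 0.0055], 0],
    [[0, -0.0014, 0.0055], 0],
    [[0, -0.0014, 0.0055], 0],
    [[0, -0.0014, 0.0055], 0]
  ]
}}

```text
clock: 19.35
eef_pos: [540.0, -270.1, 177.0]
eef_rot: [3.141, -0.0, 0.667]
wrist_force: [-0.1, -1.1, -3.3]
finger_gap: 10.8
```

```bash
python3 -c "
from h import *
polar()
s=manip.read_state()
for nm,p in [('s8',(493.7,-211.1,163.3)),('s9',(538.9,-268.7,164.1)),('s10',(542.1,-272.7,176.6)),('s12',(540.2,-270.5,181.0))]:
  print(nm,[proj('side',np.array(p)+[0,0,d]).round(1).tolist() for d in (40,45,50)])
s,im=snap('side','s13.png'); crop(im,300,80,410,200,7,'s13c.png')
s,im=snap('scene','c13.png'); crop(im,260,150,340,300,5,'c13c.png')"
```

```text
y 42.4 z 147.0 r 153.0 th 106.1 Fu 0.8 Fz -3.3 radial pull 2.9 tang(back+) 1.7 t 19.35
s8 [[[364.0, 141.6]], [[364.4, 139.5]], [[364.7, 137.5]]]
s9 [[[357.6, 123.2]], [[357.9, 121.2]], [[358.2, 119.2]]]
s10 [[[357.9, 117.0]], [[358.2, 115.0]], [[358.5, 113.0]]]
s12 [[[358.5, 115.9]], [[358.8, 113.9]], [[359.1, 111.8]]]
```

View pics/s13c.png

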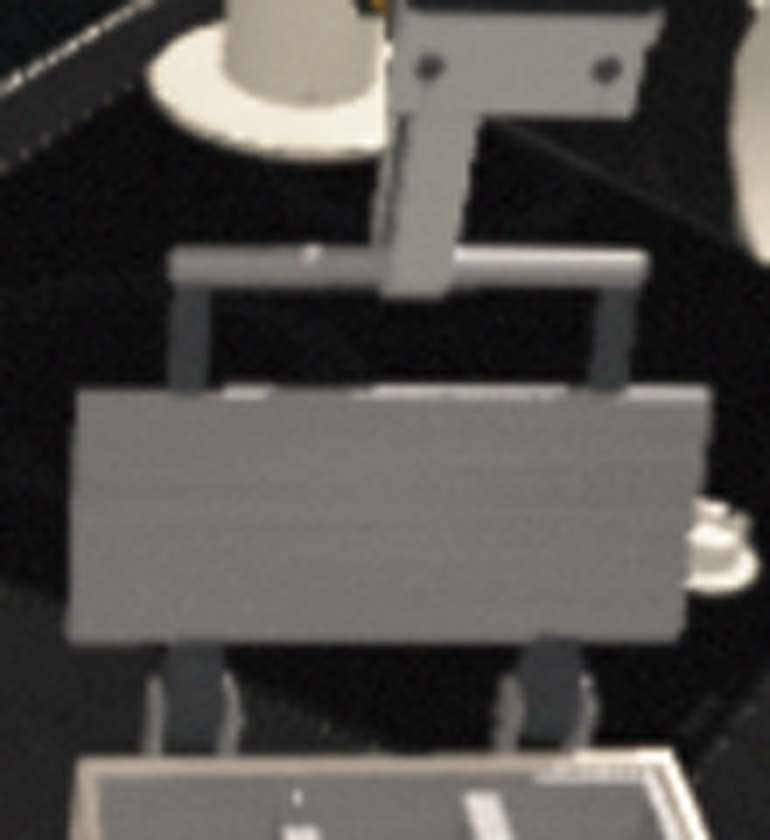

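View pics/c13c.png

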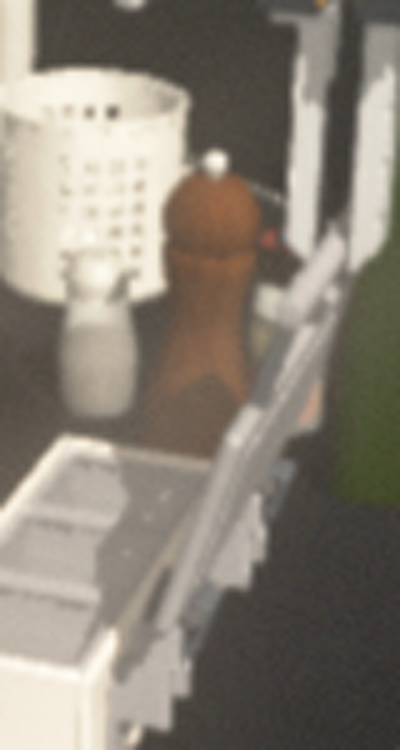

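Call:
{"fn": "send_rows", "kwargs": {
  "commands": [
    [[0, 0, 0.003], 0],
    [[0, 0, 0.006], 0],
    [[0, -0.008, 0.0045], 0],
    [[0, -0.016, 0.0025], 0],
    [[0, -0.024, 0.001], 0],
    [[0, -0.031, 0.001], 0],
    [[0, -0.037, 0.001], 0],
    [[0, -0.037, 0.001], 0]
  ]
}}

```text
clock: 20.12
eef_pos: [516.6, -240.0, 176.5]
eef_rot: [3.141, -0.0, 0.667]
wrist_force: [0.0, -0.9, -4.0]
finger_gap: 11.1
```

Call:
{"fn": "send_rows", "kwargs": {
  "commands": [
    [[0, 0, 0], 0],
    [[0, 0, 0], 0],
    [[0, 0, 0.003], 0],
    [[0, 0, 0.006], 0],
    [[0, 0, 0.009], 0],
    [[0, 0, 0.012], 0],
    [[0, 0, 0.014], 0],
    [[0, 0, 0.014], 0]
  ],
  "force": 3
}}

```text
clock: 20.78
eef_pos: [517.0, -240.8, 161.3]
eef_rot: [-3.141, 0.0, 0.667]
wrist_force: [0.4, -0.3, 0.8]
finger_gap: 11.7
```

```bash
python3 -c "
from h import *
polar()
s=manip.read_state();print(s['finger_gap'],s['eef_pos'])
s,im=snap('side','s14.png'); crop(im,290,80,420,240,5,'s14c.png')
s,im=snap('scene','c14.png'); crop(im,230,150,330,310,4.5,'c14c.png')"
```

```text
y 5.2 z 131.3 r 131.4 th 92.2 Fu 0.5 Fz 0.8 radial pull -0.8 tang(back+) 0.5 t 20.7833
11.741638366208955 [ 516.96820783 -240.78852259  161.33080996]
```

View pics/s14c.png

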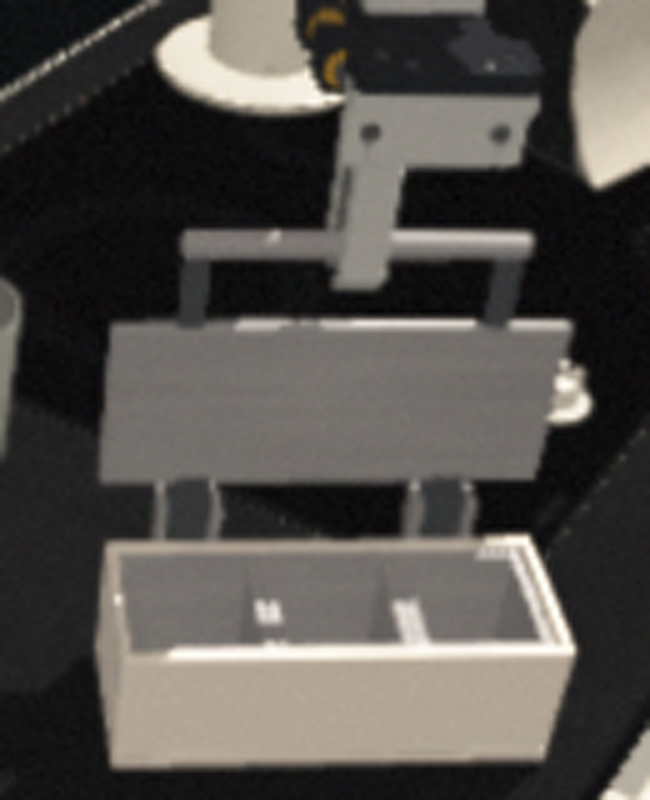

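View pics/c14c.png

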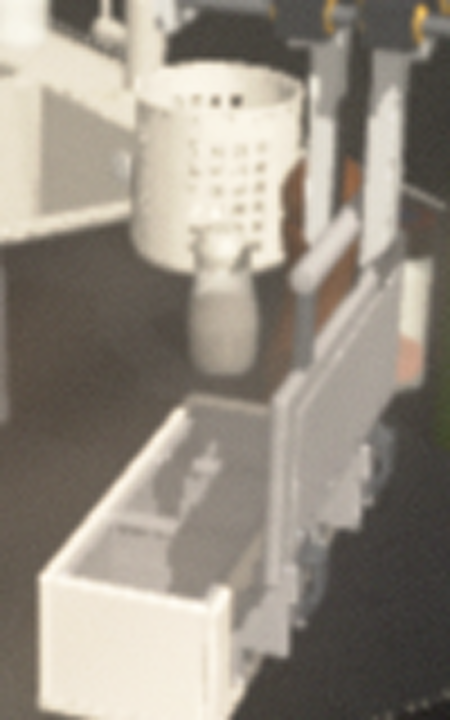

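Call:
{"fn": "send_rows", "kwargs": {
  "commands": [
    [[0, 0, 0], 0],
    [[0, 0, 0], 0],
    [[0, 0, 0], 0],
    [[0, 0.008, 0], 0],
    [[0, 0.016, 0.001], 0],
    [[0, 0.024, 0.0025], 0],
    [[0, 0.031, 0.004], 0],
    [[0, 0.038, 0.006], 0]
  ],
  "force": 60
}}

```text
clock: 21.55
eef_pos: [541.0, -271.4, 155.5]
eef_rot: [-3.141, 0.0, 0.667]
wrist_force: [-0.3, 1.7, -0.2]
finger_gap: 10.2
```

Call:
{"fn": "send_rows", "kwargs": {
  "commands": [
    [[0, 0, 0], 0],
    [[0, 0.0003, -0.001], 0],
    [[0, 0.0006, -0.002], 0],
    [[0, 0.0009, -0.003], 0],
    [[0, 0.0012, -0.004], 0],
    [[0, 0.0015, -0.005], 0],
    [[0, 0.0015, -0.005], 0],
    [[0, 0.0015, -0.005], 0]
  ]
}}

```text
clock: 22.22
eef_pos: [541.5, -271.9, 161.0]
eef_rot: [3.141, -0.0, 0.667]
wrist_force: [-1.3, 1.5, -2.7]
finger_gap: 10.0
```

```bash
python3 -c "
from h import *
polar(z0=21.3)"
```

```text
y 44.8 z 139.7 r 146.7 th 107.8 Fu -1.9 Fz -2.7 radial pull 3.1 tang(back+) -1.0 t 22.2167
```

Rise ~6 mm with weight only. Continue gently.

Call:
{"fn": "send_rows", "kwargs": {
  "commands": [
    [[0, 0.0003, -0.001], 0],
    [[0, 0.0006, -0.002], 0],
    [[0, 0.0009, -0.003], 0],
    [[0, 0.0009, -0.003], 0],
    [[0, 0.0009, -0.003], 0],
    [[0, 0.0009, -0.003], 0],
    [[0, 0.0009, -0.003], 0],
    [[0, 0.0009, -0.003], 0]
  ]
}}

```text
clock: 22.88
eef_pos: [542.0, -272.6, 163.7]
eef_rot: [-3.141, 0.0, 0.667]
wrist_force: [-1.9, 2.9, -5.4]
finger_gap: 10.5
```

```bash
python3 -c "
from h import *
polar(z0=21.3)"
```

```text
y 45.6 z 142.4 r 149.5 th 107.8 Fu -3.4 Fz -5.4 radial pull 6.2 tang(back+) -1.6 t 22.8833
```

Call:
{"fn": "send_rows", "kwargs": {
  "commands": [
    [[0, -0.004, -0.0012], 0],
    [[0, -0.008, -0.0023], 0],
    [[0, -0.012, -0.0033], 0],
    [[0, -0.012, -0.0033], 0],
    [[0, -0.012, -0.0033], 0],
    [[0, -0.012, -0.0033], 0],
    [[0, -0.012, -0.0033], 0],
    [[0, -0.012, -0.0033], 0]
  ]
}}

```text
clock: 23.55
eef_pos: [534.7, -263.3, 167.1]
eef_rot: [3.141, -0.0, 0.667]
wrist_force: [1.4, -1.3, -3.7]
finger_gap: 10.6
```

```bash
python3 -c "
from h import *
polar(z0=21.3)"
```

```text
y 33.8 z 145.8 r 149.7 th 103.1 Fu 1.9 Fz -3.7 radial pull 3.2 tang(back+) 2.7 t 23.55
```

Call:
{"fn": "send_rows", "kwargs": {
  "commands": [
    [[0, 0.0002, -0.001], 0],
    [[0, 0.0004, -0.002], 0],
    [[0, 0.0007, -0.003], 0],
    [[0, 0.0009, -0.004], 0],
    [[0, 0.0009, -0.004], 0],
    [[0, 0.0009, -0.004], 0],
    [[0, 0.0009, -0.004], 0],
    [[0, 0.0009, -0.004], 0]
  ]
}}

```text
clock: 24.22
eef_pos: [535.2, -263.9, 171.1]
eef_rot: [3.141, -0.0, 0.667]
wrist_force: [-0.6, -0.8, -3.5]
finger_gap: 10.5
```

```bash
python3 -c "
from h import *
polar(z0=21.3)"
```

```text
y 34.6 z 149.8 r 153.7 th 103.0 Fu 0.3 Fz -3.5 radial pull 3.4 tang(back+) 1.0 t 24.2167
```

Free so far (rise ~14 mm at weight only). Continue.

Call:
{"fn": "send_rows", "kwargs": {
  "commands": [
    [[0, 0.0003, -0.0015], 0],
    [[0, 0.0007, -0.003], 0],
    [[0, 0.001, -0.0045], 0],
    [[0, 0.0014, -0.006], 0],
    [[0, 0.0014, -0.006], 0],
    [[0, 0.0014, -0.006], 0],
    [[0, 0.0014, -0.006], 0],
    [[0, 0.0014, -0.006], 0]
  ]
}}

```text
clock: 24.88
eef_pos: [535.8, -264.7, 176.5]
eef_rot: [-3.14, 0.0, 0.667]
wrist_force: [-1.6, 4.5, -21.1]
finger_gap: 10.2
```

```bash
python3 -c "
from h import *
polar(z0=21.3)"
```

```text
y 35.6 z 155.2 r 159.2 th 102.9 Fu -4.5 Fz -21.1 radial pull 21.6 tang(back+) 0.3 t 24.8833
```

Call:
{"fn": "send_rows", "kwargs": {
  "commands": [
    [[0, -0.0005, 0.002], 0],
    [[0, -0.001, 0.004], 0],
    [[0, -0.001, 0.005], 0],
    [[0, -0.001, 0.005], 0],
    [[0, -0.001, 0.005], 0],
    [[0, -0.001, 0.005], 0],
    [[0, -0.001, 0.005], 0],
    [[0, -0.001, 0.005], 0]
  ]
}}

```text
clock: 25.55
eef_pos: [535.7, -264.4, 172.6]
eef_rot: [3.14, -0.0, 0.667]
wrist_force: [1.3, -1.3, -3.0]
finger_gap: 10.1
```

```bash
python3 -c "
from h import *
polar(z0=21.3)
s,im=snap('side','s15.png'); crop(im,290,80,420,240,5,'s15c.png')
print(proj('side',[[517,-240.8,161.3+d] for d in (40,45,50,55)]))
print(proj('side',[s['eef_pos']+[0,0,d] for d in (40,45,50,55)]))
s,im=snap('wrist','w15.png')
s,im=snap('scene','c15.png'); crop(im,250,150,340,310,5,'c15c.png')"
```

```text
y 35.3 z 151.3 r 155.4 th 103.1 Fu 1.8 Fz -3.0 radial pull 2.5 tang(back+) 2.5 t 25.55
[[360.44665922 132.78437673]
 [360.77741114 130.7658634 ]
 [361.11007235 128.73287905]
 [361.44464982 126.68531054]]
[[358.53040863 121.05560027]
 [358.84527373 119.03450731]
 [359.16186834 116.99943507]
 [359.48019716 114.9502823 ]]
```

View pics/s15c.png

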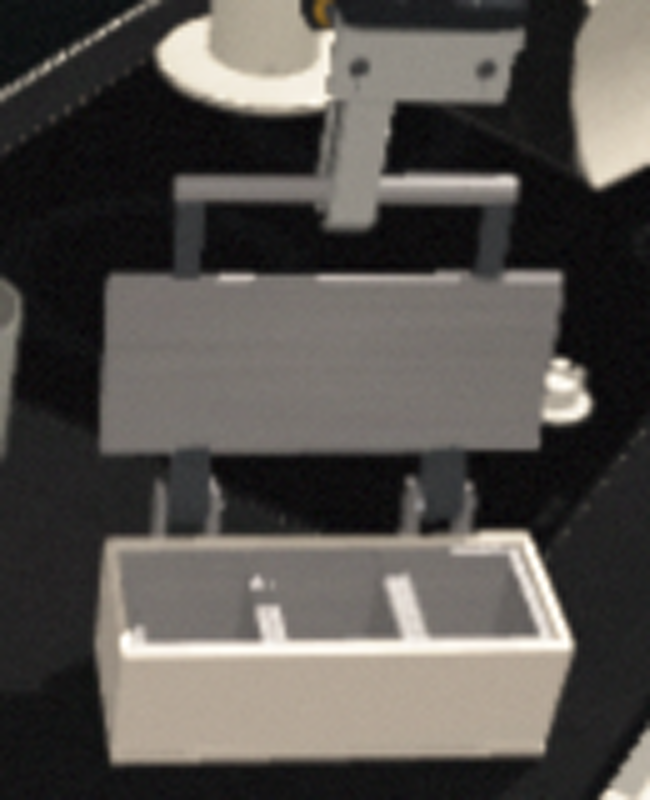

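View pics/c15c.png

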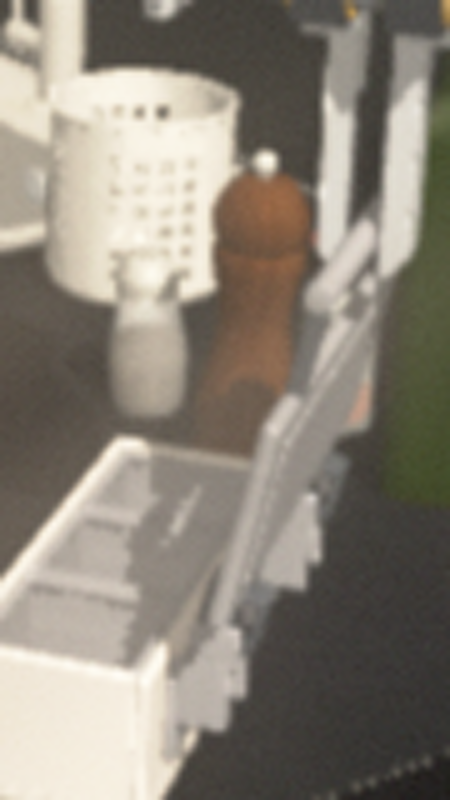

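View pics/w15.png

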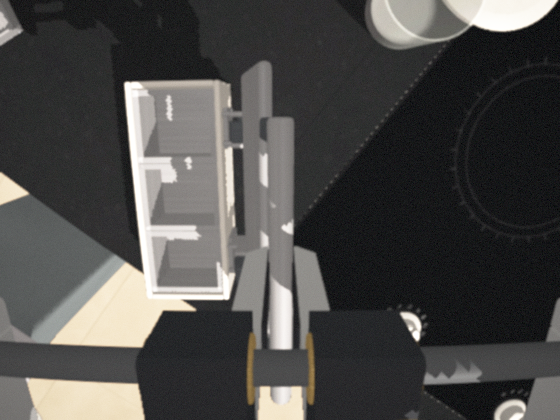

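```bash
python3 -c "
from h import *
import pickle
s=manip.read_state()
P=onz('wrist',[(125,84),(149,298),(219,82),(229.5,297)],70,s);print(P.round(1))
c=P.mean(0);print('centre',c)
d=P[0]-P[1];print(np.degrees(np.arctan2(d[1],d[0])),np.linalg.norm(d),np.linalg.norm(P[2]-P[0]))
u=np.array([.6198,-.7848]); print('hinge',c[:2]+59*u, 'orig centre', np.array([509.1,-230.5])-59*u)
print(cv2.imwrite('pics/w15c.png',cv2.resize(cv2.imread('pics/w15.png')[60:320,110:310],None,fx=2.3,fy=2.3,interpolation=2)))
"
```

```text
[[ 533.  -100.5   70. ]
 [ 378.6 -224.1   70. ]
 [ 581.9 -162.4   70. ]
 [ 428.9 -284.7   70. ]]
centre [ 480.6228585 -192.8987419   70.       ]
38.66803066738308 197.7808469021911 78.86308637775095
hinge [ 517.1910585 -239.2019419] orig centre [ 472.5318 -184.1968]
True
```

View pics/w15c.png

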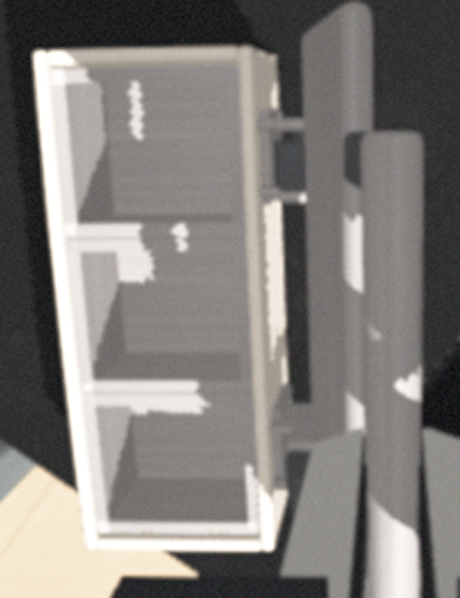

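Call:
{"fn": "send_rows", "kwargs": {
  "commands": [
    [[0, -0.003, -0.0006], 0],
    [[0, -0.006, -0.0012], 0],
    [[0, -0.009, -0.0017], 0],
    [[0, -0.0125, -0.0022], 0],
    [[0, -0.0125, -0.0022], 0],
    [[0, -0.0125, -0.0022], 0],
    [[0, -0.0125, -0.0022], 0],
    [[0, -0.0125, -0.0022], 0]
  ]
}}

```text
clock: 26.37
eef_pos: [527.7, -254.3, 174.2]
eef_rot: [-3.141, 0.0, 0.667]
wrist_force: [1.8, -0.9, -3.7]
finger_gap: 10.1
```

```bash
python3 -c "
from h import *
polar((517.2,-239.2),24.6)"
```

```text
y 18.4 z 149.6 r 150.7 th 97.0 Fu 1.9 Fz -3.7 radial pull 3.4 tang(back+) 2.3 t 26.3667
```

Call:
{"fn": "send_rows", "kwargs": {
  "commands": [
    [[0, 0, -0.001], 0],
    [[0, 0.0002, -0.002], 0],
    [[0, 0.0003, -0.003], 0],
    [[0, 0.0003, -0.003], 0],
    [[0, 0.0003, -0.003], 0],
    [[0, 0.0003, -0.003], 0],
    [[0, 0.0003, -0.003], 0],
    [[0, 0.0003, -0.003], 0]
  ]
}}

```text
clock: 27.03
eef_pos: [527.9, -254.6, 177.4]
eef_rot: [3.141, -0.0, 0.667]
wrist_force: [1.3, -1.7, -2.9]
finger_gap: 10.8
```

```bash
python3 -c "
from h import *
polar((517.2,-239.2),24.6)"
```

```text
y 18.8 z 152.8 r 153.9 th 97.0 Fu 2.1 Fz -2.9 radial pull 2.6 tang(back+) 2.5 t 27.0333
```

Call:
{"fn": "send_rows", "kwargs": {
  "commands": [
    [[0, 0, -0.001], 0],
    [[0, 0.0002, -0.002], 0],
    [[0, 0.0003, -0.003], 0],
    [[0, 0.0003, -0.003], 0],
    [[0, 0.0003, -0.003], 0],
    [[0, 0.0003, -0.003], 0],
    [[0, 0.0003, -0.003], 0],
    [[0, 0.0003, -0.003], 0]
  ]
}}

```text
clock: 27.7
eef_pos: [528.1, -254.9, 180.4]
eef_rot: [3.141, -0.0, 0.667]
wrist_force: [1.7, -1.9, -3.4]
finger_gap: 10.1
```

```bash
python3 -c "
from h import *
polar((517.2,-239.2),24.6)"
```

```text
y 19.0 z 155.8 r 156.9 th 97.0 Fu 2.6 Fz -3.4 radial pull 3.0 tang(back+) 3.0 t 27.7
```

Call:
{"fn": "send_rows", "kwargs": {
  "commands": [
    [[0, 0, -0.001], 0],
    [[0, 0.0002, -0.002], 0],
    [[0, 0.0004, -0.003], 0],
    [[0, 0.0005, -0.004], 0],
    [[0, 0.0005, -0.004], 0],
    [[0, 0.0005, -0.004], 0],
    [[0, 0.0005, -0.004], 0],
    [[0, 0.0005, -0.004], 0]
  ]
}}

```text
clock: 28.37
eef_pos: [528.4, -255.3, 184.3]
eef_rot: [3.141, -0.0, 0.667]
wrist_force: [0.4, -1.8, -3.0]
finger_gap: 10.4
```

```bash
python3 -c "
from h import *
polar((517.2,-239.2),24.6)"
```

```text
y 19.5 z 159.7 r 160.9 th 97.0 Fu 1.7 Fz -3.0 radial pull 2.8 tang(back+) 2.0 t 28.3667
```

Call:
{"fn": "send_rows", "kwargs": {
  "commands": [
    [[0, 0.0002, -0.0015], 0],
    [[0, 0.0004, -0.003], 0],
    [[0, 0.0006, -0.0045], 0],
    [[0, 0.0008, -0.006], 0],
    [[0, 0.001, -0.007], 0],
    [[0, 0.001, -0.008], 0],
    [[0, 0.001, -0.008], 0],
    [[0, 0.001, -0.008], 0]
  ]
}}

```text
clock: 29.03
eef_pos: [528.9, -256.0, 192.3]
eef_rot: [-3.142, 0.0, 0.667]
wrist_force: [0.3, 0.4, -3.4]
finger_gap: 10.3
```

```bash
python3 -c "
from h import *
polar((517.2,-239.2),24.6)"
```

```text
y 20.4 z 167.7 r 168.9 th 97.0 Fu -0.1 Fz -3.4 radial pull 3.4 tang(back+) 0.3 t 29.0333
```

Call:
{"fn": "send_rows", "kwargs": {
  "commands": [
    [[0, 0.0005, -0.006], 0],
    [[0, 0.001, -0.012], 0],
    [[0, 0.001, -0.018], 0],
    [[0, 0.001, -0.024], 0],
    [[0, 0.001, -0.03], 0],
    [[0, 0.001, -0.036], 0],
    [[0, 0, -0.042], 0],
    [[0, -0.004, -0.048], 0]
  ],
  "force": 25
}}

```text
clock: 29.7
eef_pos: [526.5, -253.0, 240.8]
eef_rot: [3.142, 0.0, 0.667]
wrist_force: [-0.4, 0.7, -4.9]
finger_gap: 11.1
```

```bash
python3 -c "
from h import *
go(485,-60,240,52)
s,im=snap('side','s16.png'); crop(im,270,20,430,240,2.7,'s16c.png')
s,im=snap('scene','c16.png'); crop(im,210,90,350,310,2.7,'c16c.png')"
```

```text
shift [ 0.0867 -0.1773  0.0008] turn -0.241 | at [ 526.5 -253.   240.8] yaw 38.19 F [-0.4  0.7 -4.9] gap 11.1 t 29.7
```

View pics/s16c.png

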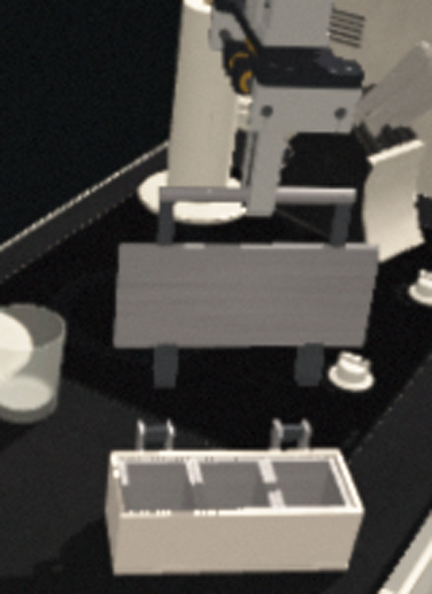

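View pics/c16c.png

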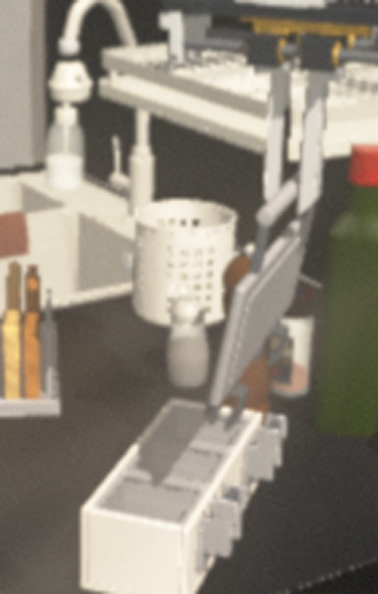

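Call:
{"fn": "send_rows", "kwargs": {
  "commands": [
    [[0.006, -0.012, 0], -0.015],
    [[0.015, -0.03, 0], -0.04],
    [[0.026, -0.054, 0], -0.075],
    [[0.038, -0.078, 0], -0.11],
    [[0.05, -0.102, 0], -0.145],
    [[0.062, -0.126, 0], -0.18],
    [[0.074, -0.15, 0], -0.215],
    [[0.087, -0.175, 0], -0.241]
  ],
  "force": 9
}}

```text
clock: 30.47
eef_pos: [485.6, -59.7, 239.9]
eef_rot: [-3.141, 0.0, 0.911]
wrist_force: [0.9, -0.3, -4.3]
finger_gap: 11.6
```

```bash
python3 -c "
from h import *
go(494.4,155.2,242,62.5)"
```

```text
shift [ 0.1752 -0.1248 -0.0021] turn -0.1803 | at [485.6 -59.7 239.9] yaw 52.17 F [ 0.9 -0.3 -4.3] gap 11.6 t 30.47
```

Call:
{"fn": "send_rows", "kwargs": {
  "commands": [
    [[0.026, -0.018, 0], -0.025],
    [[0.052, -0.037, 0], -0.05],
    [[0.078, -0.055, 0], -0.08],
    [[0.104, -0.074, 0], -0.11],
    [[0.13, -0.092, 0], -0.14],
    [[0.152, -0.108, -0.001], -0.16],
    [[0.168, -0.12, -0.002], -0.175],
    [[0.175, -0.125, -0.002], -0.18]
  ]
}}

```text
clock: 31.13
eef_pos: [494.8, 156.1, 241.9]
eef_rot: [-3.141, -0.0, 1.092]
wrist_force: [-0.3, 0.0, -3.8]
finger_gap: 11.8
```

Call:
{"fn": "send_rows", "kwargs": {
  "commands": [
    [[0, 0, 0], 0],
    [[0, 0, 0], 0],
    [[0, 0, 0], 0],
    [[0, 0, 0], 0],
    [[0, 0, 0], 0],
    [[0, 0, 0], 0],
    [[0, 0, 0], 0],
    [[0, 0, 0], 0]
  ]
}}

```text
clock: 31.8
eef_pos: [495.9, 153.1, 242.3]
eef_rot: [3.142, 0.0, 1.087]
wrist_force: [-0.2, 0.3, -3.9]
finger_gap: 11.5
```

```bash
python3 -c "
from h import *
go(494.4,155.2,242,62.5)
s,im=snap('side','s17.png'); crop(im,170,130,340,370,2.4,'s17c.png')
s,im=snap('wrist','w17.png')
s,im=snap('scene','c17.png'); crop(im,150,90,290,250,3.6,'c17c.png')"
```

```text
shift [ 0.0012 -0.0023  0.0003] turn -0.0034 | at [495.9 153.1 242.3] yaw 62.31 F [-0.2  0.3 -3.9] gap 11.5 t 31.8
```

View pics/s17c.png

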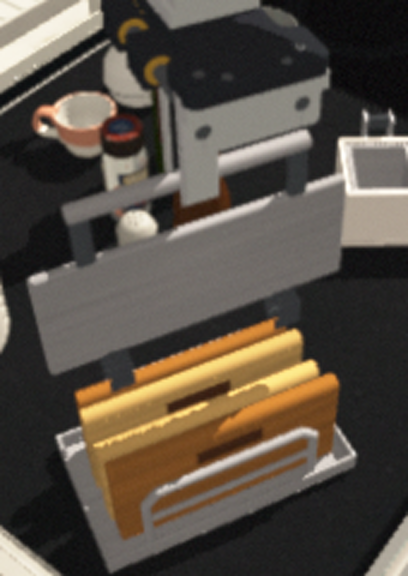

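View pics/c17c.png

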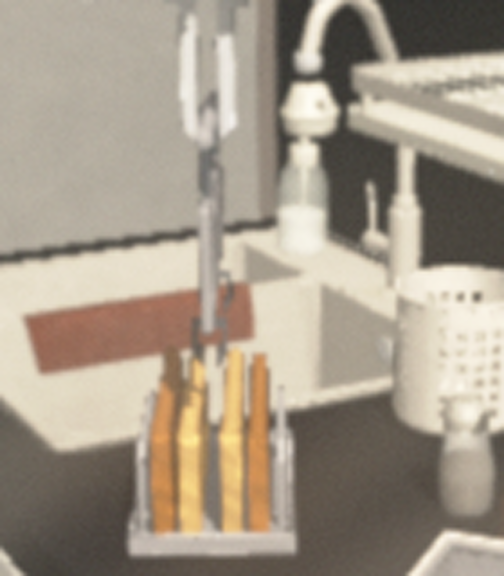

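View pics/w17.png

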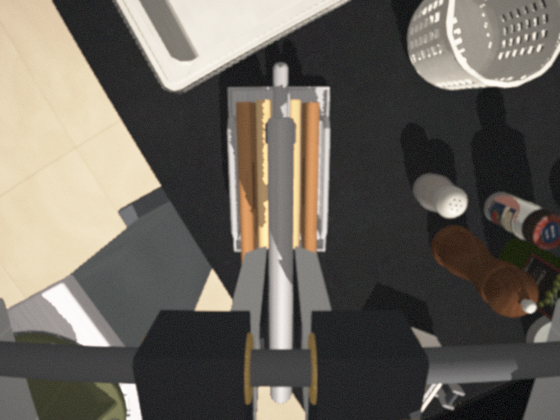

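```bash
python3 -c "
from h import *
s=manip.read_state();p=s['eef_pos']
v=np.array([np.cos(np.radians(62.4)),np.sin(np.radians(62.4)),0]);n=np.array([v[1],-v[0],0])
im=cv2.imread('pics/c17.png')
x0,y0,x1,y1,k=180,100,250,245,5.5
c=cv2.resize(im[y0:y1,x0:x1],None,fx=k,fy=k,interpolation=2)
B=p+[0,0,50]
pts=[]
for t in (-60,60): pts+= [B+t*v+[0,0,-158],B+t*v+[0,0,-125]]
pts+=[B-103*v+[0,0,-39],B-103*v+[0,0,-125]]
for q in proj('scene',pts): cv2.circle(c,(int((q[0]-x0+.5)*k),int((q[1]-y0+.5)*k)),3,(0,0,255),-1)
g=np.array([494.4,155.3,0])
for q in proj('scene',[g-84*v+[0,0,80],g+84*v+[0,0,80]]): cv2.circle(c,(int((q[0]-x0+.5)*k),int((q[1]-y0+.5)*k)),3,(255,0,0),-1)
cv2.imwrite('pics/c17d.png',c)
"
```

```text
(no output)
```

View pics/c17d.png

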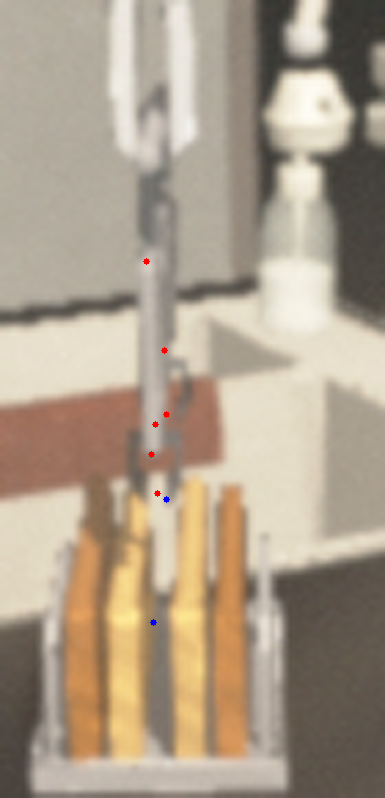

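Call:
{"fn": "send_rows", "kwargs": {
  "commands": [
    [[0, 0, 0], 0],
    [[0, 0, 0.005], 0],
    [[0, 0, 0.012], 0],
    [[0, 0, 0.019], 0],
    [[0, 0, 0.026], 0],
    [[0, 0, 0.033], 0],
    [[0, 0, 0.039], 0],
    [[0, 0, 0.043], 0]
  ],
  "force": 30
}}

```text
clock: 32.62
eef_pos: [495.6, 153.3, 198.2]
eef_rot: [-3.141, 0.001, 1.088]
wrist_force: [-0.0, -0.2, -3.5]
finger_gap: 11.2
```

```bash
python3 -c "
from h import *
go(495.9,153.1,242,62.5)
s,im=snap('side','s18.png'); crop(im,170,140,340,370,2.5,'s18c.png')
s,im=snap('scene','c18.png'); crop(im,180,110,250,245,5.5,'c18c.png')
print(proj('side',[s['eef_pos']+[0,0,d] for d in (45,50,55)]))"
```

```text
shift [-0.      0.0003 -0.0438] turn -0.003 | at [495.6 153.3 198.2] yaw 62.33 F [-0.  -0.2 -3.5] gap 11.2 t 32.62
[[250.68101179 227.34744395]
 [250.55564398 224.86360955]
 [250.42903411 222.34988151]]
```

View pics/s18c.png

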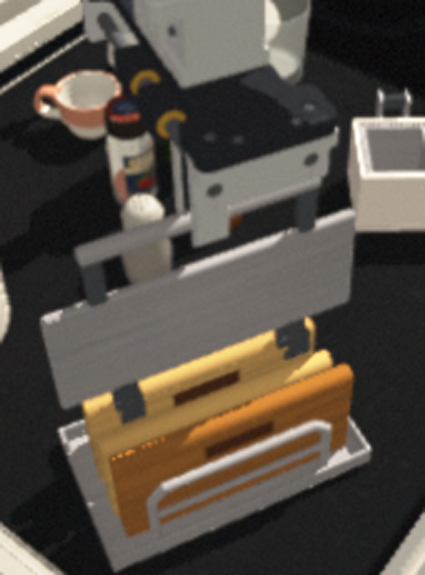

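View pics/c18c.png

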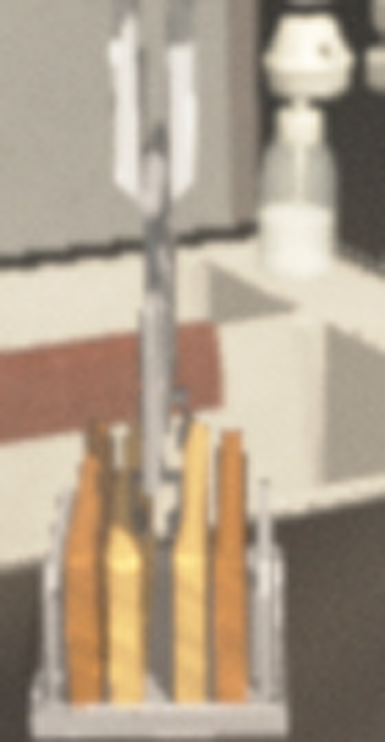

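Call:
{"fn": "send_rows", "kwargs": {
  "commands": [
    [[0, 0.001, 0.002], 0],
    [[0, 0.001, 0.004], 0],
    [[0, 0.001, 0.007], 0],
    [[0, 0.001, 0.01], 0],
    [[0, 0.001, 0.013], 0],
    [[0, 0.001, 0.016], 0],
    [[0, 0.001, 0.016], 0],
    [[0, 0.001, 0.016], 0]
  ]
}}

```text
clock: 33.38
eef_pos: [496.6, 152.8, 183.0]
eef_rot: [-3.141, 0.0, 1.088]
wrist_force: [-0.5, -0.8, -3.3]
finger_gap: 11.3
```

```bash
python3 -c "
from h import *
go(495.9,153.1,242,62.5)
s,im=snap('scene','c19.png'); crop(im,180,110,250,245,5.5,'c19c.png')"
```

```text
shift [-0.0001 -0.0008 -0.059 ] turn -0.003 | at [496.6 152.8 183. ] yaw 62.33 F [-0.5 -0.8 -3.3] gap 11.3 t 33.38
```

View pics/c19c.png

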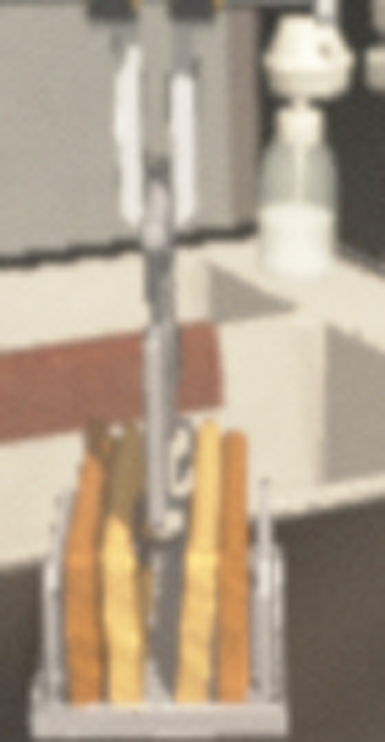

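Call:
{"fn": "send_rows", "kwargs": {
  "commands": [
    [[0, 0, 0.002], 0],
    [[0, 0, 0.005], 0],
    [[0, 0, 0.008], 0],
    [[0, 0, 0.011], 0],
    [[0, 0, 0.014], 0],
    [[0, 0, 0.017], 0],
    [[0, 0, 0.02], 0],
    [[0, 0, 0.02], 0]
  ]
}}

```text
clock: 34.1
eef_pos: [496.5, 152.8, 162.5]
eef_rot: [-3.141, 0.001, 1.088]
wrist_force: [0.2, -0.0, -4.3]
finger_gap: 11.2
```

```bash
python3 -c "
from h import *
go(495.9,153.1,242,62.5)
s,im=snap('scene','c20.png'); crop(im,180,110,250,245,5.5,'c20c.png')"
```

```text
shift [-0.     -0.0007 -0.0795] turn -0.0031 | at [496.5 152.8 162.5] yaw 62.32 F [ 0.2 -0.  -4.3] gap 11.2 t 34.1
```

View pics/c20c.png

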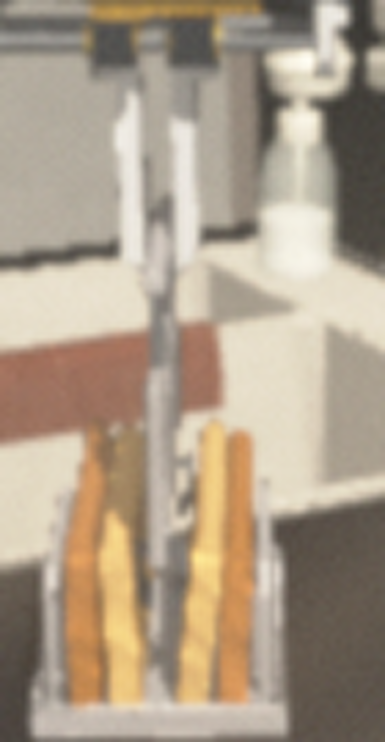

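Call:
{"fn": "send_rows", "kwargs": {
  "commands": [
    [[0, 0, 0.003], 0],
    [[0, 0, 0.006], 0],
    [[0, 0, 0.009], 0],
    [[0, 0, 0.012], 0],
    [[0, 0, 0.016], 0],
    [[0, 0, 0.02], 0],
    [[0, 0, 0.024], 0],
    [[0, 0, 0.027], 0]
  ]
}}

```text
clock: 34.82
eef_pos: [496.6, 152.9, 135.8]
eef_rot: [-3.141, 0.0, 1.088]
wrist_force: [-0.7, 0.0, 2.2]
finger_gap: 11.1
```

Call:
{"fn": "send_rows", "kwargs": {
  "commands": [
    [[0, 0, 0.002], 0],
    [[0, 0, 0.004], 0],
    [[0, 0, 0.006], 0],
    [[0, 0, 0.008], 0],
    [[0, 0, 0.01], 0],
    [[0, 0, 0.012], 0],
    [[0, 0, 0.013], 0],
    [[0, 0, 0.013], 0]
  ]
}}

```text
clock: 35.48
eef_pos: [496.5, 152.8, 122.8]
eef_rot: [-3.141, 0.0, 1.088]
wrist_force: [0.0, 0.1, -4.2]
finger_gap: 10.8
```

```bash
python3 -c "
from h import *
go(495.9,153.1,242,62.5)
s,im=snap('side','s21.png'); crop(im,170,140,340,370,2.5,'s21c.png')
s,im=snap('scene','c21.png'); crop(im,180,110,250,245,5.5,'c21c.png')
print(proj('side',[s['eef_pos']+[0,0,d] for d in (45,50,55)]))"
```

```text
shift [-1.000e-04 -7.000e-04 -1.192e-01] turn -0.003 | at [496.5 152.8 122.8] yaw 62.33 F [ 0.   0.1 -4.2] gap 10.8 t 35.48
[[252.03953948 260.77836326]
 [251.92918172 258.69056086]
 [251.81776613 256.5790665 ]]
```

View pics/s21c.png

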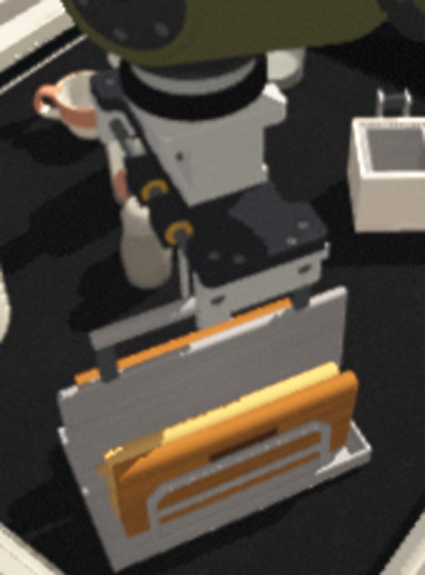

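View pics/c21c.png

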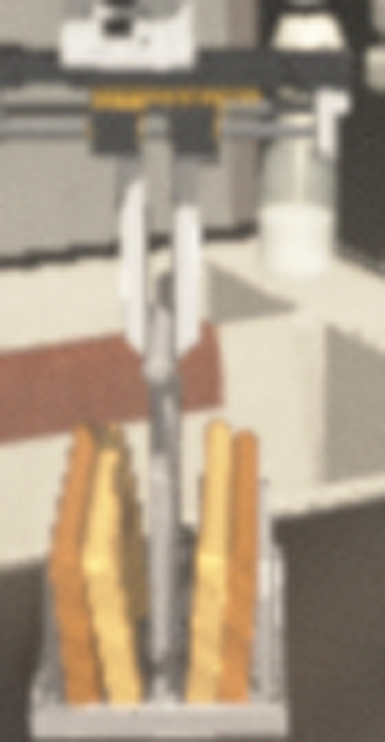

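Call:
{"fn": "send_rows", "kwargs": {
  "commands": [
    [[0, 0, 0.001], 0],
    [[0, 0, 0.002], 0],
    [[0, 0, 0.003], 0],
    [[0, 0, 0.004], 0],
    [[0, 0, 0.005], 0],
    [[0, 0, 0.006], 0],
    [[0, 0, 0.006], 0],
    [[0, 0, 0.006], 0]
  ]
}}

```text
clock: 36.25
eef_pos: [496.4, 152.8, 116.9]
eef_rot: [-3.141, 0.0, 1.088]
wrist_force: [-0.4, -0.1, -4.8]
finger_gap: 11.1
```

Call:
{"fn": "send_rows", "kwargs": {
  "commands": [
    [[0, 0, 0.001], 0],
    [[0, 0, 0.002], 0],
    [[0, 0, 0.003], 0],
    [[0, 0, 0.003], 0],
    [[0, 0, 0.003], 0],
    [[0, 0, 0.003], 0],
    [[0, 0, 0.003], 0],
    [[0, 0, 0.003], 0]
  ]
}}

```text
clock: 36.92
eef_pos: [497.5, 152.5, 115.8]
eef_rot: [3.139, -0.001, 1.088]
wrist_force: [-3.4, -5.2, 11.3]
finger_gap: 11.0
```

Call:
{"fn": "send_rows", "kwargs": {
  "commands": [
    [[0, 0, -0.001], 0],
    [[0, 0, -0.0015], 0],
    [[0, 0, -0.0015], 0],
    [[0, 0, -0.0015], 0],
    [[0, 0, -0.0015], 0],
    [[0, 0, -0.0015], 0],
    [[0, 0, -0.0015], 0],
    [[0, 0, -0.0015], 0]
  ]
}}

```text
clock: 37.58
eef_pos: [496.8, 152.8, 115.9]
eef_rot: [3.141, -0.0, 1.088]
wrist_force: [-2.2, -2.8, 5.6]
finger_gap: 11.1
```

```bash
python3 -c "
from h import *
go(495.9,153.1,242,62.5)
s,im=snap('side','s22.png'); crop(im,170,140,340,370,2.5,'s22c.png')
s,im=snap('scene','c22.png'); crop(im,180,110,250,245,5.5,'c22c.png')
print(proj('side',[[496,153,z] for z in (160,164,168)]))"
```

```text
shift [-0.0002 -0.0009 -0.1261] turn -0.0031 | at [496.8 152.8 115.9] yaw 62.32 F [-2.2 -2.8  5.6] gap 11.1 t 37.58
[[252.38201947 264.22972627]
 [252.29582334 262.59069145]
 [252.20896954 260.93688588]]
```

View pics/s22c.png

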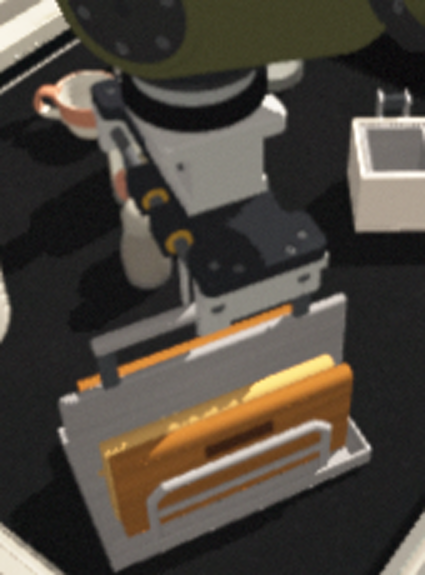

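View pics/c22c.png

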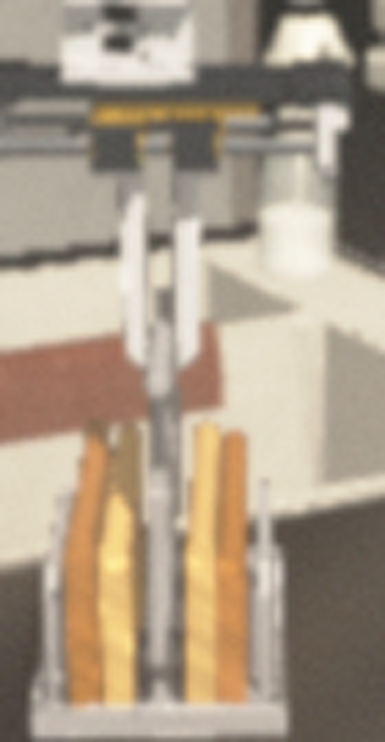

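Call:
{"fn": "send_rows", "kwargs": {
  "commands": [
    [[0, 0, -0.0005], 0],
    [[0, 0, -0.0005], 0],
    [[0, 0, -0.0005], 0],
    [[0, 0, -0.0005], 0],
    [[0, 0, -0.0005], 0],
    [[0, 0, -0.0005], 0],
    [[0, 0, -0.0005], 0],
    [[0, 0, -0.0005], 0]
  ],
  "hand": 0.3
}}

```text
clock: 38.35
eef_pos: [496.7, 152.9, 116.2]
eef_rot: [-3.142, 0.0, 1.088]
wrist_force: [1.0, 0.0, -0.7]
finger_gap: 32.9
```

```bash
python3 -c "
from h import *
go(495.9,153.1,242,62.5)
s,im=snap('scene','c23.png'); crop(im,180,110,250,245,5.5,'c23c.png')
s,im=snap('wrist','w23.png')"
```

```text
shift [-0.0002 -0.0008 -0.1258] turn -0.003 | at [496.7 152.9 116.2] yaw 62.33 F [ 1.   0.  -0.7] gap 32.9 t 38.35
```

View pics/c23c.png

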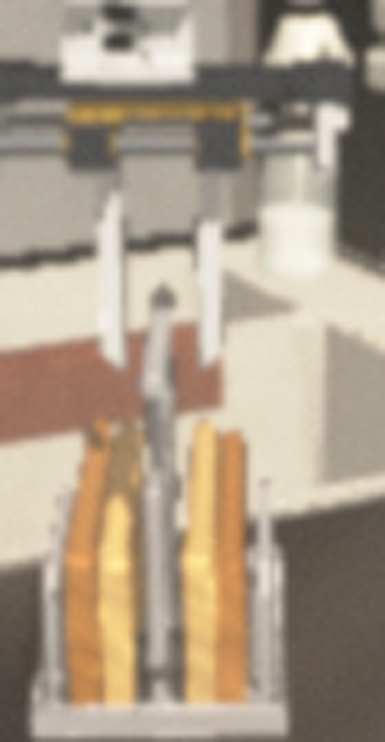

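View pics/w23.png

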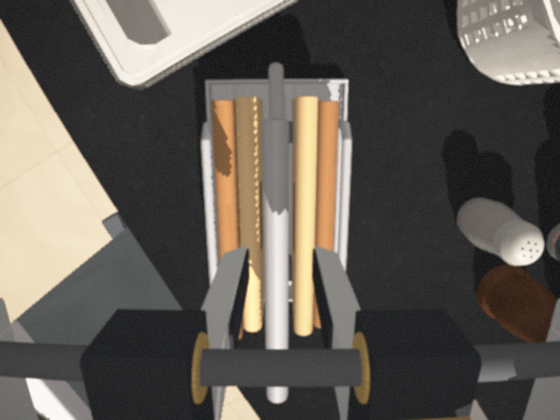

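Lid stands freely between the fingers. Retreat straight up.

Call:
{"fn": "send_rows", "kwargs": {
  "commands": [
    [[0, 0, -0.006], 0],
    [[0, 0, -0.014], 0],
    [[0, 0, -0.024], 0],
    [[0, 0, -0.038], 0],
    [[0, 0, -0.055], 0],
    [[0, 0, -0.075], 0],
    [[0, 0, -0.095], 0],
    [[0, 0, -0.115], 0]
  ]
}}

```text
clock: 39.12
eef_pos: [496.7, 152.8, 233.5]
eef_rot: [3.141, -0.001, 1.088]
wrist_force: [0.5, 0.3, 0.1]
finger_gap: 32.8
```

Call:
{"fn": "send_rows", "kwargs": {
  "commands": [
    [[0, 0, -0.02], 0],
    [[-0.02, 0, -0.03], 0],
    [[-0.05, 0, -0.03], 0],
    [[-0.08, 0, -0.03], 0],
    [[-0.11, 0, -0.03], 0],
    [[-0.13, 0, -0.03], 0],
    [[-0.14, 0, -0.03], 0],
    [[-0.14, 0, -0.03], 0]
  ]
}}

```text
clock: 39.78
eef_pos: [431.4, 27.8, 262.4]
eef_rot: [3.14, -0.001, 1.086]
wrist_force: [-0.0, 0.0, 0.1]
finger_gap: 32.7
```

```bash
python3 -c "
from h import *
go(495.9,153.1,242,62.5)
s,im=snap('scene','c24.png'); crop(im,170,110,330,310,3,'c24c.png')
s,im=snap('side','s24.png')
s,im=snap('wrist','w24.png')"
```

```text
shift [ 0.1409 -0.0013  0.0205] turn -0.0049 | at [431.4  27.8 262.4] yaw 62.22 F [-0.   0.   0.1] gap 32.7 t 39.78
```

View pics/c24c.png

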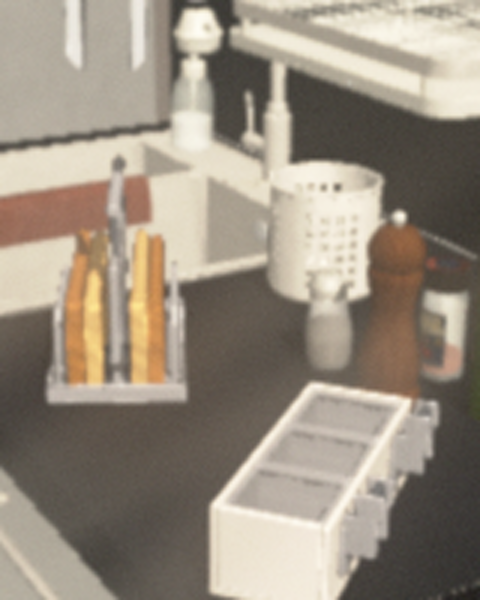

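View pics/s24.png

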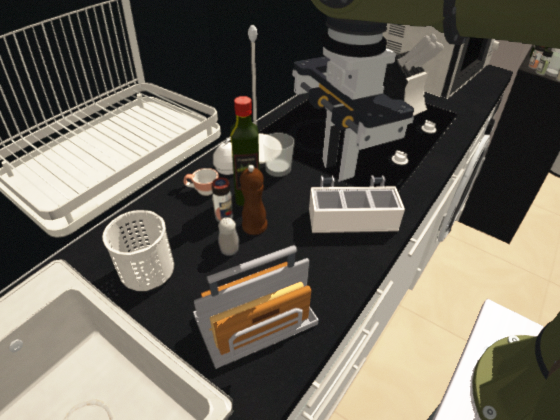

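View pics/w24.png

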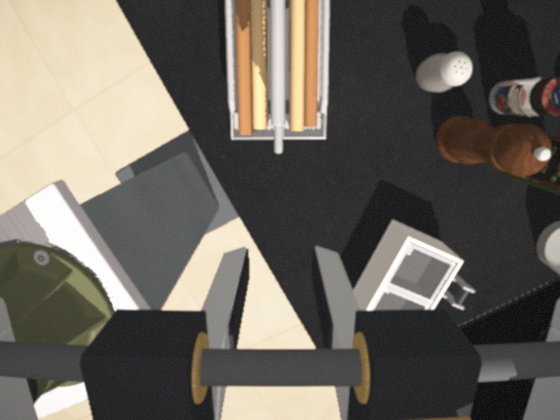

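```bash
python3 -c "
from h import *
v=np.array([np.cos(np.radians(62.4)),np.sin(np.radians(62.4)),0])
im=cv2.imread('pics/s24.png');k=5;c=cv2.resize(im[235:365,185:325],None,fx=k,fy=k,interpolation=2)
for z,col in ((164,(0,0,255)),(174,(255,0,0))):
  for t in (-75,0,75):
    q=proj('side',[np.array([496.7,152.8,z])+t*v])[0]; cv2.circle(c,(int((q[0]-185+.5)*k),int((q[1]-235+.5)*k)),3,col,-1)
cv2.imwrite('pics/s24c.png',c)"
```

```text
(no output)
```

View pics/s24c.png

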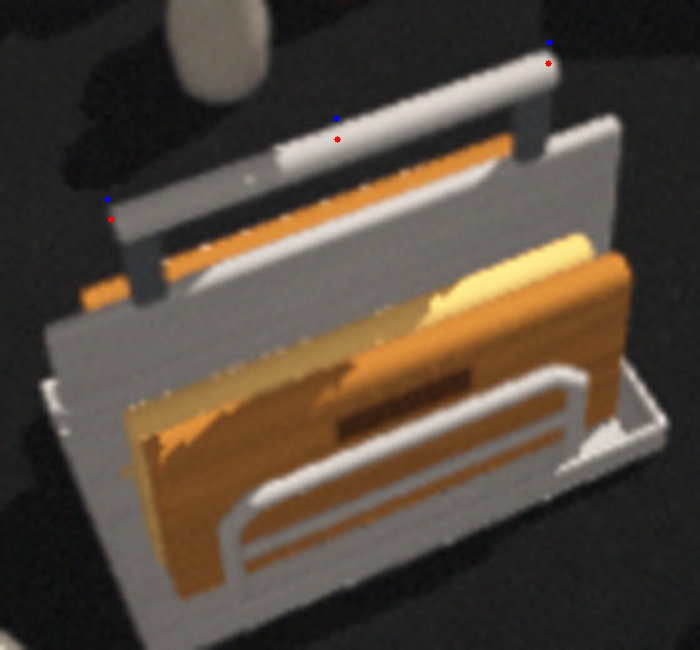

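```bash
python3 -c "
from cell import manip
s=manip.read_state();print(s['clock'],s['wrist_force'],s['qd'].round(3));print(manip.sign_off())"
```

```text
39.9333 [-0.00151729  0.57124261  0.75476615] [ 0.009  0.011  0.001 -0.    -0.002 -0.004]
the job is handed in; nothing more can be done
None
```

The lid is off the condiment box and standing hinge side down in the rack, in the gap between board_b and board_c. I handed the job in at 39.9 s. The one flaw is that the box slid about 12 mm backward along the way.

**Lift-off:** I raised the lid by its handle. It caught near vertical, about 15° forward and at about 12–18° back. It came off at about 7° back with only its own weight on the wrist.

**In the rack:** I lowered it with the boards easing apart, until the wrist showed tray contact (about 11 N), then let go and backed off.

Last checks:
- **Lid:** the handle's height in the side view matches the fully seated 164 mm to within a few millimetres.
- **Boards and bystanders:** all four boards are still upright. The bottle, jar, mill and shaker appear undisturbed.
- **Gripper:** it is clear of everything.

What did not go cleanly:
- **Box moved:** failed pulls of up to about 21 N slid the box on its feet. I did not push it back.
- **First grasp missed:** the real fingertips sit about 32 mm short of the reported TCP, so the first closing missed the bar. I re-aimed lower.
- **Slip in the pads:** the bar then slid about 10 mm during the early pulls, and I regripped it before carrying on.

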